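# Put a spice jar away in a roller-catch cupboard

### The arm

A 6-joint arm with a two-finger parallel gripper is mounted at the origin on a cart in front of the work surface, level with it; the furniture and walls round the work are solid. World frame = base frame: x ahead of the robot, y to its left, z up, the work surface at z = 0. Lengths are in mm, angles in rad, forces in N, time in s.
With the tool pointing down it reaches from about 250 to 850 mm from the base axis. Payload 12.5 kg.
Tool frame: the origin (TCP) lies midway between the tips of the shut fingers; the grasp point (between the pads) lies 19 mm behind it; y points along the fingers, x is the direction in which the jaws open and shut, and the axes are right-handed (so a half turn about y gives the same grasp; the last joint's range is limited). The gripper opens to 93 mm and grips with 3 to 60 N. Pads are 15 mm wide; open, the fingers measure 128 mm over their backs; the gripper's body (75 mm by 188 mm) begins 65 mm behind the grasp point.
Start: joints at [-1.22, 0.351, 1.652, -0, 1.139, -0.085], TCP at [232.191, -498.57, 218.633] pointing down, gripper open.
Joint ranges: [-2.75, 2.75], [-0.79, 2.1], [0.01, 2.65], [-1.57, 4.71], [0.07, 3.14], [-2.87, 2.87]. Speed limits (rad/s): [2.22, 2.22, 2.79, 3.14, 3.14, 3.14].

### API

Orientations are given as a 3x3 rotation matrix whose columns are the frame's x, y, z axes.
In Python, from rig import r gives the robot as it stands. The module is installed in compiled form; this text tells all that it offers.
- The arm moves only by the tool send_rows, never from a script. Its arguments are lists of equal length, an entry for each row: "travel": the shift along the tool's x, y, z in cm, a list of three; "rot": the turn, a rotation vector about the tool's x, y, z in degrees, a list of three; "grip": the closure, from 0 (fully open) to 1 (shut). A call has 1 to 10 rows; each row shifts and turns the pose as measured when the row begins, along the tool's axes as they then stand; what a row does not reach is not made up. A row lasts 1/10 s, in which the tool goes at most 50 mm and 8.59 degrees, less where a joint would pass 70% of its speed; a pose out of reach is approached as far as the arm can. A call with a gripper value outside its range is refused whole. The fingers move at their own pace and stop on an object; the grip force is fixed at half the most. Time passes only in rows, so rows that do not move let the fingers close. It gives the time, the measured TCP pose, the force and the opening at its end, in the units of the state.
- r.get_obs(): the state, without advancing time (a new reading comes with each control period).
- r.read_camera(name): name is "side" or "top"; returns (picture, depth): 400x640x3 uint8, red, green, blue; 400x640 float32, mm along the optical axis (not along the pixel's ray), 0 where there is no reading.
- r.camera_model(name): a dict with "fx", "fy", "cx", "cy" (pixels), "R" (3x3) and "t" (3): a world point X has camera coordinates R X + t. Camera axes: x right, y down, z forward; pixel columns grow to the right and rows downward; lengths in mm; the calibration is good to about 2 mm. A picture is of the moment at which its call begins. camera_model takes no time and is no camera call.
- r.finish_job(): hands the job in, once; it reports no verdict.
Trained networks look in the newest picture that a camera, given by its name, has taken for a name from the list of things; names that differ only in an ending like _2 or _b are one class to them, and where a whole thing is asked for, a point or a joint stands for the part that bears it (a point fixed in the world has none). Each returns a list of dicts, best first, with "p" (0 to 1); they miss things now and then, are a little off and sometimes report something else, mostly with a low value. They report only what shows in the picture. A call takes as long as a camera call. They do not tell look-alikes from the thing itself.
- r.search_frame(name, camera): "xy" ([column, row] as shares, 0 to 1, of the picture: columns of its width, rows of its height, amid what is visible of it).
- r.outline_of(name, camera): "mask" (400x640 bool, what is visible of it) and "xy" ([column, row] as shares, 0 to 1, of the picture: columns of its width, rows of its height, amid what is visible of it).
- r.place_of(name, camera): "xy" ([column, row] as shares, 0 to 1, of the picture: columns of its width, rows of its height: a listed point, or the origin of a listed thing).
The state is a dict: "clock": time; "qpos": joint angles; "dq": joint speeds; "effort": joint torques, N m; "tcp_pos": TCP position; "eef_rot": TCP orientation; "ft_force": force on the tool from outside, world axes, zero at the start; "wrist_torque": the same for the moment, N m; "gripper_width": finger opening in mm.
Only numpy, scipy, OpenCV 4.12 (cv2) and the standard library are available. Lean on these libraries where they do the work, as an engineer would, in place of code of your own. Each camera call takes 0.05 s, during which the arm holds its last target.

### The job

Pull the small green cupboard's door open through its roller catch, swing it wide and stand the spice jar with the light grey cap upright in the rack on the inside of the door. Then push the door shut past the catch until it snaps, and on until it presses gently on the rubber stop behind it, with about 10 N: at least 5 N for a moment, never more than 15 N (feel for the stop, its setting varies), and let go of it shut. Leave the other two jars and the yellow drum standing where they are.

Things in the scene. Friction and masses are not known exactly. Their poses are not given: they have to be found in the camera images.
- cupboard: Small green spice cupboard with a pale wooden top, fixed on the worktop: 160 mm deep (x), 260 wide (y), 209 high. Origin: centre of its underside; its front faces its own -x (to the robot), y to its left. The front face lies 80 in front of the origin.
- hinge_strip: Brass hinge strip at the cupboard's left front edge, fixed to it; it carries the door, so forces on it in the rules are forces on the door. Origin on the vertical hinge axis at worktop height, 80 mm in front and 122 to the left of the cupboard's origin; axes as the cupboard's (x into the cupboard, y to its left).
- door (a joint): Door angle in rad: 0 = leaf flat against the cupboard's front; grows as the free edge swings out to the robot (clockwise from above); 1.57 = straight out of the front; ends at 1.7. Light friction and a damper keep it where it is left. It starts held by the catch at about 0.06, not touching the stop.
- catch_point (a point): Fixed point at the sprung roller (10 mm across) of the catch on the inside of the cupboard's right wall. The strike on the door rides over the roller at door joint 0.103 (felt between 0.138 and 0.068); passing it either way takes about 8 N at the door's free edge, 10 N at the handle. Below 0.068 the door is free until it meets the stop.
- stop_foot (a point): Point on the cupboard's front face, 217 mm from the hinge axis, 55 above the worktop, where a black rubber stop (16 across) on a screw stands out towards the door by 1.5 to 12 mm: set differently every time and not measured. The fully shut door meets it at door joint 0.007 to 0.056; it gives about 1 mm for 10 N.
- leaf (a point): Point for pushing on the door's front face (x points into the leaf, y to the hinge), between handle and free edge, 212 mm from the hinge axis, 175 above the worktop. The leaf is 14 thick, its inner face in the plane of the hinge axis; it reaches to 246 from that axis and from 34 to 198 above the worktop.
- handle (a point): Grip point on the door's handle: an upright round steel post, 14 mm across, upper end free, axis 42 off the door's front face and 165 from the hinge axis. Post 137 to 205 above the worktop; the point is on its axis at 190. One round bar (12 across) at 140 above the worktop joins it to the door. y points to the hinge, x to the door.
- rack (a point): Centre of the floor of the pale wooden rack on the door's inside: 95 mm above the worktop, 29 from the leaf's inner face, 115 from the hinge axis. Inside 58 deep (x, away from the leaf), 100 long (y, along the leaf to the hinge); walls 4 thick, 28 high. Turns with the door. The door's top edge is 103 above this floor; load from above, door wide open.
- jar_grey: The jar to put away: clear spice jar with green contents and a light grey cap, 46 across, 92 high, 0.08 kg, standing loose. Origin: centre of its underside, z up.
- jar_green: Bystander: spice jar with a green cap, 46 across, 106 high, loose. Origin: centre of its underside. The three jars stand in a row, about 75 apart, in any order.
- jar_black: Bystander: spice jar with a black cap, 43 across, 105 high, loose. Origin: centre of its underside.
- drum: Bystander: yellow card drum with a white lid, 75 across, 96 high, loose. Origin: centre of its underside.
Things that resemble listed ones, but are neither listed nor needed, are in the scene too. Leave any blue or turquoise look-alike of the jar_grey alone.

How it is judged:
By the outcome, as a careful person would: the job done as asked, in the order asked, and still so for the second after the job is handed in, with the robot touching nothing.
It also fails if it takes over 72 s, if anything falls off the work surface, if the arm or the gripper's body presses on something with over 40 N, if the wrist force passes 120 N, or if a joint passes its speed limit or range.

## Working session

There is one attempt and no reset: what is moved stays moved. The work goes in short steps, Python scripts to look and compute and a tool call to move; the robot and the scene stay as the last step left them, time stands still between calls to the robot, and variables do not carry over. Pictures are saved under pics/ and viewed, and the job is handed in when it is done.

Besides the shell and the picture viewer there is one more tool, called after "Call:" as name(argument=value, ...), one argument or row to a line, values as JSON. send_rows: Moves the arm, as the interface text tells. Its arguments: {"type":"object","properties":{"travel":{"type":"array"},"rot":{"type":"array"},"grip":{"type":"array"}},"required":["travel","rot","grip"]}

```bash
mkdir -p pics
cat > h.py <<'E'
from rig import r
import numpy as np, cv2
def snap(n,f):
    im,d=r.read_camera(n); cv2.imwrite('pics/'+f,im[:,:,::-1]); np.save(f'{n}_d.npy',d); np.save(f'{n}_i.npy',im); return im,d
def px2w(n,u,v,z):
    c=r.camera_model(n); R=np.array(c['R']);t=np.array(c['t'])
    return R.T@(np.array([(u-c['cx'])/c['fx']*z,(v-c['cy'])/c['fy']*z,z])-t)
def ray_z(n,u,v,Z):
    c=r.camera_model(n); R=np.array(c['R']);t=np.array(c['t'])
    o=-R.T@t; d=R.T@np.array([(u-c['cx'])/c['fx'],(v-c['cy'])/c['fy'],1]); return o+d*(Z-o[2])/d[2]
def cloud(n,d):
    c=r.camera_model(n); R=np.array(c['R']);t=np.array(c['t'])
    v,u=np.mgrid[0:400,0:640]
    P=np.stack([(u-c['cx'])/c['fx']*d,(v-c['cy'])/c['fy']*d,d],-1)
    return (P-t)@R
E
python3 - <<'E'
from h import *
np.set_printoptions(precision=3,suppress=True)
for n in('top','side'):
    snap(n,n+'0.png'); c=r.camera_model(n); print(n,c, -np.array(c['R']).T@np.array(c['t']))
for nm in ['cupboard','hinge_strip','handle','leaf','jar_grey','jar_green','jar_black','drum']:
    for n in('top','side'):
        print(nm,n,[(np.round(np.array(e['xy'])*[640,400],1),round(e['p'],2)) for e in r.place_of(nm,n)])
o=r.get_obs(); print(o)
E
```

```text
top {'fx': 432.8761198139374, 'fy': 432.8761198139374, 'cx': 313.5169938019005, 'cy': 199.17144411646748, 'R': array([[ 0.17 , -0.985, -0.002],
       [-0.949, -0.163, -0.27 ],
       [ 0.265,  0.048, -0.963]]), 't': array([-160.344,  556.756,  940.083])} [ 306.093 -112.386 1055.045]
side {'fx': 438.3834115033608, 'fy': 438.3834115033608, 'cx': 322.2929142478778, 'cy': 200.42024285532918, 'R': array([[-0.833, -0.552,  0.025],
       [-0.243,  0.325, -0.914],
       [ 0.497, -0.768, -0.405]]), 't': array([452.894, 274.9  , 729.322])} [ 82.014 720.698 535.221]
cupboard top []
cupboard side [(array([261. , 239.9]), 0.83)]
hinge_strip top [(array([365.8, 281.6]), 0.61)]
hinge_strip side [(array([262.8, 273.6]), 0.63)]
handle top [(array([304.6, 183.1]), 0.96)]
handle side [(array([323.6, 172.9]), 0.59), (array([260.5, 270.1]), 0.48)]
leaf top [(array([331.5, 167.2]), 0.79)]
leaf side [(array([317.9, 172.2]), 0.69)]
jar_grey top [(array([325.8, 278.6]), 0.73), (array([350.7, 246.9]), 0.7), (array([366.2, 282.1]), 0.65)]
jar_grey side [(array([378.1, 240.8]), 0.93), (array([415.8, 240.6]), 0.77), (array([400.1, 257.1]), 0.71)]
jar_green top [(array([395., 231.]), 0.95)]
jar_green side [(array([375.5, 218.2]), 0.79)]
jar_black top [(array([388.7, 256.5]), 0.66)]
jar_black side [(array([398.5, 229.6]), 0.72)]
drum top [(array([395.3, 181.4]), 0.83)]
drum side [(array([335.9, 208.7]), 0.93)]
{'clock': 0.9, 'qpos': array([-1.22 ,  0.351,  1.652,  0.   ,  1.139, -0.085]), 'dq': array([ 0.001,  0.001, -0.001,  0.002, -0.   , -0.001]), 'effort': array([  0.   , -49.723, -28.548,   0.07 ,   0.022,  -0.   ]), 'tcp_pos': array([ 232.188, -498.556,  218.618]), 'eef_rot': array([[ 0.422,  0.   ,  0.907],
       [-0.907,  0.   ,  0.422],
       [-0.   , -1.   ,  0.   ]]), 'ft_force': array([ 0.92 ,  0.057, -0.104]), 'wrist_torque': array([ 0.013, -0.015, -0.01 ]), 'gripper_width': 93.08499029937023}
```

View pics/top0.png

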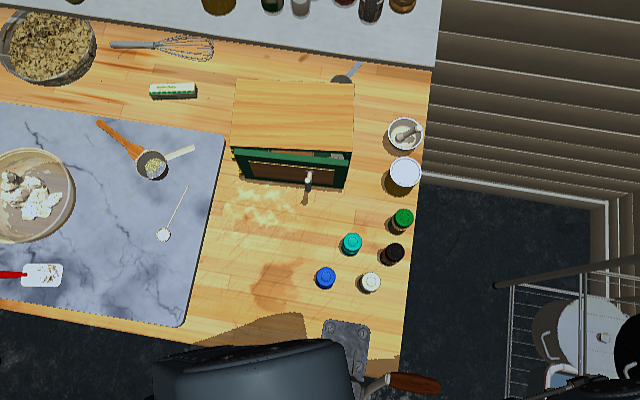

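View pics/side0.png

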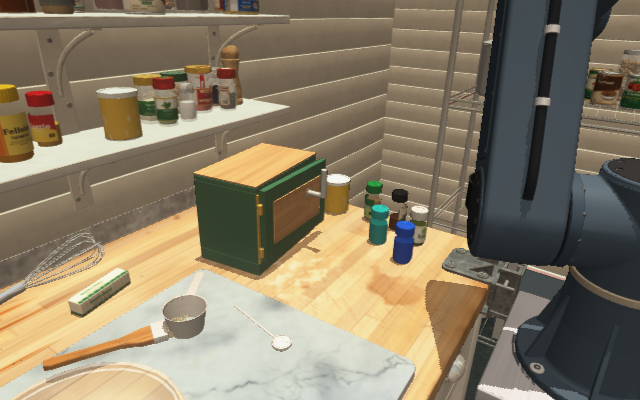

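Top view: cupboard around (292,130), handle (307,178). The white-capped jar is at (371,282) and the turquoise and blue look-alikes at (352,243) and (326,277). Green jar (403,217), black jar (393,252), drum (405,172). Now measuring these.

Run:
```python
from h import *
np.set_printoptions(precision=1,suppress=True)
d=np.load('top_d.npy'); P=cloud('top',d)
for nm,(u,v) in dict(green=(403,217),black=(393,252),grey=(371,282),turq=(352,243),blue=(326,277),drum=(405,172)).items():
    r_=18 if nm=='drum' else 12
    S=P[v-r_:v+r_,u-r_:u+r_].reshape(-1,3); S=S[(d[v-r_:v+r_,u-r_:u+r_].ravel()>0)]
    zt=np.percentile(S[S[:,2]<140][:,2],97); T=S[abs(S[:,2]-zt)<5]
    c,rad=cv2.minEnclosingCircle(T[:,:2].astype(np.float32)); print(nm,zt,np.array(c),rad,len(T))
# cupboard top
m=(P[...,2]>200)&(P[...,2]<216)&(d>0); lab=np.zeros(d.shape,bool); lab[70:200,220:370]=1; m&=lab
pts=P[m][:,:2].astype(np.float32); print(len(pts)); rect=cv2.minAreaRect(pts); print(rect, cv2.boxPoints(rect))
# leaf top
m=(P[...,2]>186)&(P[...,2]<201)&(d>0)&lab; q=P[m]; 
v,u=np.nonzero(m); print(len(q)); rect=cv2.minAreaRect(q[:,:2].astype(np.float32)); print(rect,cv2.boxPoints(rect))
# handle
for (u,v) in [(307,174),(308,172),(308,178),(307,182)]: print(u,v,P[v,u])
im=np.load('top_i.npy')
cv2.imwrite('pics/crop.png',cv2.resize(im[60:220,210:370,::-1],(800,800)[:2],interpolation=cv2.INTER_CUBIC)[:600])
cv2.imwrite('pics/crop.png',cv2.resize(im[70:210,220:400,::-1],(720,560),interpolation=cv2.INTER_CUBIC))
```

```text
green 107.570633838719 [ 560.8 -272.4] 21.161001205444336 246
black 106.69065599307837 [ 480.1 -262.3] 20.504987716674805 253
grey 94.07728276753346 [ 408.8 -219.4] 21.098628997802734 236
turq 94.03057396180677 [ 489.  -166.9] 21.101688385009766 238
blue 93.7569247531567 [ 402.3 -120.2] 21.23713493347168 268
drum 97.01209111592934 [ 673.8 -264.1] 38.10012435913086 638
8446
((683.8692016601562, 2.554840087890625), (234.4025421142578, 260.31951904296875), 6.808260917663574) [[ 552.1  117.9]
 [ 582.9 -140.6]
 [ 815.7 -112.8]
 [ 784.8  145.7]]
1065
((603.986328125, -7.8793792724609375), (75.0620346069336, 257.6776428222656), 6.909625053405762) [[ 551.2  115.5]
 [ 582.2 -140.3]
 [ 656.7 -131.3]
 [ 625.7  124.5]]
307 174 [612.1 -42.6 143.8]
308 172 [616.3 -44.1 146.3]
308 178 [583.8 -50.7 203.6]
307 182 [574.6 -50.3 204.3]
```

View pics/crop.png

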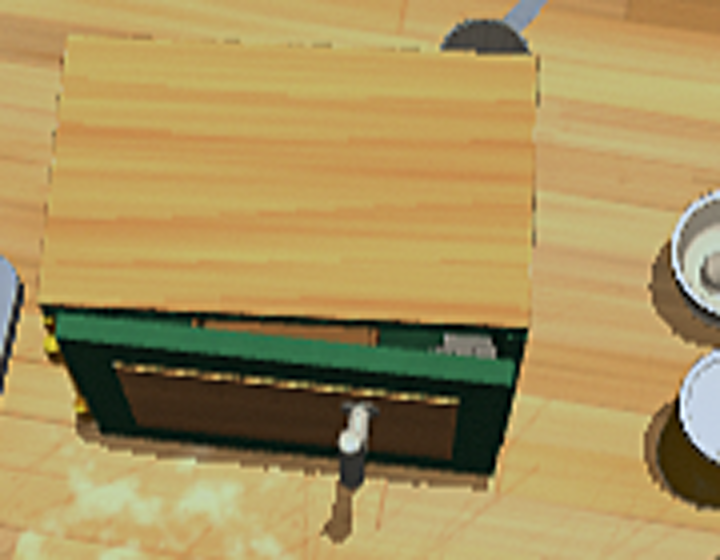

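Run:
```python
from h import *
np.set_printoptions(precision=1,suppress=True)
d=np.load('top_d.npy'); P=cloud('top',d); im=np.load('top_i.npy')
lab=np.zeros(d.shape,bool); lab[70:200,220:370]=1
m=(P[...,2]>203.5)&(P[...,2]<216)&(d>0)&lab
m=cv2.morphologyEx(m.astype(np.uint8),cv2.MORPH_OPEN,np.ones((5,5)))>0
q=P[m]; print(len(q),q[:,2].mean(),q[:,2].std()); rect=cv2.minAreaRect(q[:,:2].astype(np.float32)); print(rect,cv2.boxPoints(rect))
# leaf top edge : z 190..201, x<620
m=(P[...,2]>192)&(P[...,2]<202)&(d>0)&lab; q=P[m]; q=q[q[:,0]<640]; 
print(len(q)); rect=cv2.minAreaRect(q[:,:2].astype(np.float32)); print(rect,cv2.boxPoints(rect))
hm=(P[...,2]>201)&(d>0)&lab&(P[...,0]<600)
v,u=np.nonzero(hm); 
for a,b in zip(v,u):
    if 285<b<320 and a>150: print(b,a,P[a,b])
```

```text
8210 208.97039106128025 1.5047654341454175
((719.2840576171875, 6.782989501953125), (163.06979370117188, 260.31951904296875), 6.808260440826416) [[ 622.9  126.4]
 [ 653.8 -132.1]
 [ 815.7 -112.8]
 [ 784.8  145.7]]
899
((606.0292358398438, -1.3513641357421875), (252.0013885498047, 67.44556427001953), 89.69344329833984) [[ 571.6 -127.2]
 [ 639.1 -127.5]
 [ 640.4  124.5]
 [ 573.   124.8]]
306 178 [582.4 -46.8 205.7]
307 178 [583.  -48.8 204.9]
308 178 [583.8 -50.7 203.6]
309 178 [583.9 -52.8 204.1]
305 179 [580.7 -45.  203.3]
306 179 [580.8 -47.  203.9]
307 179 [580.1 -49.3 207.2]
308 179 [581.1 -51.2 205.3]
309 179 [581.2 -53.3 206. ]
310 179 [582.9 -55.1 201.8]
304 180 [578.5 -43.2 202.1]
305 180 [577.4 -45.6 206.9]
306 180 [577.2 -47.8 208.6]
307 180 [579.1 -49.4 203.5]
308 180 [579.6 -51.5 203.3]
309 180 [579.5 -53.6 204.7]
310 180 [580.3 -55.5 203.1]
304 181 [576.  -43.7 203.4]
305 181 [576.2 -45.8 203.9]
306 181 [577.1 -47.7 202.3]
307 181 [576.8 -49.9 204.2]
308 181 [576.4 -52.1 206.4]
309 181 [575.5 -54.4 210.4]
310 181 [578.1 -55.9 203.3]
305 182 [573.8 -46.2 204.8]
306 182 [574.5 -48.2 203.6]
307 182 [574.6 -50.3 204.3]
308 182 [574.4 -52.4 206.2]
309 182 [575.9 -54.2 202.6]
310 182 [576.4 -56.2 202.1]
305 183 [572.4 -46.4 202.4]
306 183 [571.9 -48.6 204.9]
307 183 [572.3 -50.7 205. ]
308 183 [573.2 -52.6 203.2]
```

```bash
cat >> h.py <<'E'
from scipy.spatial.transform import Rotation as Ro
from scipy.optimize import fsolve
xc=np.array([.9929,.1186]); yc=np.array([-.1186,.9929]); H=np.array([625.4,118.4])
def en(th): return -np.cos(th)*yc-np.sin(th)*xc, -np.cos(th)*xc+np.sin(th)*yc
def door(th,a,b): e,n=en(th); return H+a*e+b*n     # a along leaf, b out of inner face towards front
def th_of(xy,b):  # door angle if the point is at offset b
    v=np.asarray(xy)-H; a=np.sqrt(v@v-b*b)
    return np.arctan2(-(v@xc),-(v@yc)) - np.arctan2(b,a)
def st():
    o=r.get_obs(); p=np.array(o['tcp_pos']);R=np.array(o['eef_rot'])
    print('t%.2f'%o['clock'],'p',np.round(p,1),'yaw %.2f'%np.degrees(np.arctan2(R[1,0],R[0,0])),'tilt',np.round(R[2],3),'F',np.round(o['ft_force'],1),'w %.1f'%o['gripper_width'],'q',np.round(o['qpos'],2))
    return p,R,o
def Rt(yaw):
    c,s=np.cos(np.radians(yaw)),np.sin(np.radians(yaw)); return np.array([[c,0,-s],[s,0,c],[0,-1,0]]) 
def plan(pos,yaw,n=1):
    """per-row constant tool-frame travel (cm)/rot(deg) so n rows reach pos,yaw"""
    p,R,o=st(); Rg=Rt(yaw); rv=Ro.from_matrix(R.T@Rg).as_rotvec(); step=Ro.from_rotvec(rv/n)
    D=R.T@(np.asarray(pos)-p)
    S=sum((step**k).as_matrix() for k in range(n)) if n>1 else np.eye(3)
    t=np.linalg.solve(S,D)
    print(f'rows {n}: travel cm',np.round(t/10,3),'rot',np.round(np.degrees(rv)/n,3),'| total tool mm',np.round(D,1),'dist %.0f'%np.linalg.norm(D))
E
python3 - <<'E'
from h import *
p,R,o=st(); print(Rt(-65))
e,n=en(.06); print('handle',door(.06,165,56)); y=np.degrees(np.arctan2(-e[1],-e[0])); print('yaw',y)
plan([520,-150,260],-65.05,10)
E
```

```text
t0.90 p [ 232.2 -498.6  218.6] yaw -65.03 tilt [-0. -1.  0.] F [ 0.9  0.1 -0.1] w 93.1 q [-1.22  0.35  1.65  0.    1.14 -0.08]
[[ 0.42261826  0.          0.90630779]
 [-0.90630779  0.          0.42261826]
 [ 0.         -1.          0.        ]]
handle [579.20937048 -49.60263883]
yaw 93.37385090313992
t0.90 p [ 232.2 -498.6  218.6] yaw -65.03 tilt [-0. -1.  0.] F [ 0.9  0.1 -0.1] w 93.1 q [-1.22  0.35  1.65  0.    1.14 -0.08]
rows 10: travel cm [-1.945 -0.414  4.08 ] rot [-0.     0.002 -0.   ] | total tool mm [-194.5  -41.4  408. ] dist 454
```

Call:
send_rows(
  travel=[
    [-1.9,-0.4,4],
    [-1.9,-0.4,4],
    [-1.9,-0.4,4],
    [-1.9,-0.4,4],
    [-1.9,-0.4,4],
    [-1.9,-0.4,4],
    [-1.9,-0.4,4],
    [-1.9,-0.4,4],
    [-1.9,-0.4,4],
    [-1.9,-0.4,4],
  ],
  rot=[
    [0,0,0],
    [0,0,0],
    [0,0,0],
    [0,0,0],
    [0,0,0],
    [0,0,0],
    [0,0,0],
    [0,0,0],
    [0,0,0],
    [0,0,0],
  ],
  grip=[0,0,0,0,0,0,0,0,0,0],
)

```text
clock: 1.9
tcp_pos: [522.5, -148.4, 260.4]
eef_rot: [[0.415, 0.002, 0.91], [-0.91, -0.002, 0.415], [0.002, -1.0, 0.001]]
ft_force: [0.3, -0.1, 0.4]
gripper_width: 92.9
```

Run:
```python
from h import *
plan([579.2,-49.6,250],93.4,20)
```

```text
t1.90 p [ 522.5 -148.4  260.4] yaw -65.51 tilt [ 0.002 -1.     0.001] F [ 0.3 -0.1  0.4] w 92.9 q [-0.36  0.3   1.62 -0.    1.22  0.78]
rows 20: travel cm [0.514 0.052 0.616] rot [ 9.000e-03 -7.945e+00  5.000e-03] | total tool mm [-66.4  10.3  92.5] dist 114
```

Call:
send_rows(
  travel=[
    [0.5,0,0.6],
    [0.5,0,0.6],
    [0.5,0,0.6],
    [0.5,0,0.6],
    [0.5,0,0.6],
    [0.5,0,0.6],
    [0.5,0,0.6],
    [0.5,0,0.6],
    [0.5,0,0.6],
    [0.5,0,0.6],
  ],
  rot=[
    [0,-8,0],
    [0,-8,0],
    [0,-8,0],
    [0,-8,0],
    [0,-8,0],
    [0,-8,0],
    [0,-8,0],
    [0,-8,0],
    [0,-8,0],
    [0,-8,0],
  ],
  grip=[0,0,0,0,0,0,0,0,0,0],
)

```text
clock: 2.9
tcp_pos: [594.5, -115.2, 260.5]
eef_rot: [[0.952, 0.003, -0.306], [0.306, -0.001, 0.952], [0.002, -1.0, -0.002]]
ft_force: [0.2, 1.3, 0.5]
gripper_width: 93.2
```

Call:
send_rows(
  travel=[
    [0.5,0,0.6],
    [0.5,0,0.6],
    [0.5,0,0.6],
    [0.5,0,0.6],
    [0.5,0,0.6],
    [0.5,0,0.6],
    [0.5,0,0.6],
    [0.5,0,0.6],
    [0.5,0,0.6],
    [0.5,0,0.6],
  ],
  rot=[
    [0,-8,0],
    [0,-8,0],
    [0,-8,0],
    [0,-8,0],
    [0,-8,0],
    [0,-8,0],
    [0,-8,0],
    [0,-8,0],
    [0,-8,0],
    [0,-8,0],
  ],
  grip=[0,0,0,0,0,0,0,0,0,0],
)

```text
clock: 3.9
tcp_pos: [575.3, -43.2, 259.4]
eef_rot: [[-0.196, 0.002, -0.981], [0.981, -0.001, -0.196], [-0.001, -1.0, -0.001]]
ft_force: [0.8, -0.2, 0.3]
gripper_width: 93.3
```

Run:
```python
from h import *
plan([579.2,-49.6,230],93.4,1)
plan([579.2,-49.6,172],93.4,3)
```

```text
t3.90 p [575.3 -43.2 259.4] yaw 101.30 tilt [-0.001 -1.    -0.001] F [ 0.8 -0.2  0.3] w 93.3 q [-0.16  0.36  1.53 -0.    1.25 -1.92]
rows 1: travel cm [-0.703  2.942 -0.251] rot [ 0.078  7.904 -0.072] | total tool mm [-7.  29.4 -2.5] dist 30
t3.90 p [575.3 -43.2 259.4] yaw 101.30 tilt [-0.001 -1.    -0.001] F [ 0.8 -0.2  0.3] w 93.3 q [-0.16  0.36  1.53 -0.    1.25 -1.92]
rows 3: travel cm [-0.229  2.914 -0.093] rot [ 0.026  2.635 -0.024] | total tool mm [-7.  87.4 -2.4] dist 88
```

Call:
send_rows(
  travel=[
    [-0.7,1.5,-0.25],
    [0,2.5,0],
    [0,2.5,0],
    [0,2.2,0],
    [0,0,0],
    [0,0,0],
    [0,0,0],
    [0,0,0],
    [0,0,0],
    [0,0,0],
  ],
  rot=[
    [0,7.9,0],
    [0,0,0],
    [0,0,0],
    [0,0,0],
    [0,0,0],
    [0,0,0],
    [0,0,0],
    [0,0,0],
    [0,0,0],
    [0,0,0],
  ],
  grip=[0,0,0,0,0,1,1,1,1,1],
)

```text
clock: 4.9
tcp_pos: [581.2, -49.4, 175.2]
eef_rot: [[-0.067, 0.009, -0.998], [0.998, -0.002, -0.067], [-0.003, -1.0, -0.009]]
ft_force: [-0.3, 0.4, 1.3]
gripper_width: 57.6
```

Run:
```python
from h import *
st()
for n in('top','side'):snap(n,n+'1.png')
im=np.load('top_i.npy');im2=np.load('side_i.npy')
a=cv2.resize(im[70:230,230:390],(400,400));b=cv2.resize(im2[100:260,240:400],(400,400))
cv2.imwrite('pics/c1.png',np.hstack([a,b])[:,:,::-1])
```

```text
t4.90 p [581.2 -49.4 175.2] yaw 93.82 tilt [-0.003 -1.    -0.009] F [-0.3  0.4  1.3] w 57.6 q [-0.16  0.45  1.61 -0.    1.07 -1.8 ]
```

View pics/c1.png

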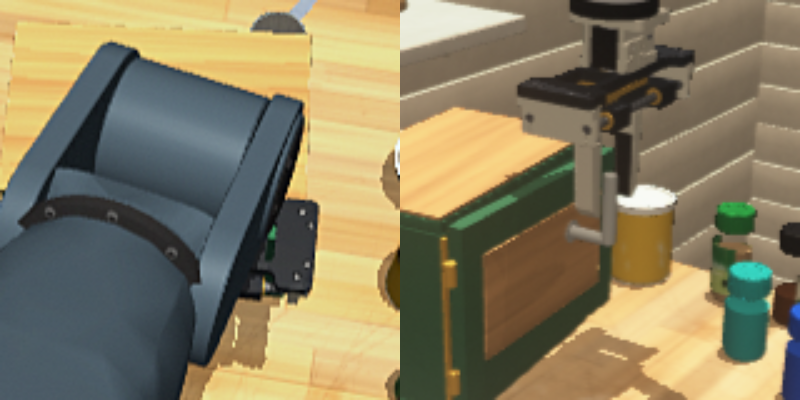

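The post stands between the open fingers (side view, about (608,205) in the crop), so I'll keep closing.

Call:
send_rows(
  travel=[
    [0,0,0.1],
    [0,0.1,0.1],
    [0,0,0],
    [0,0,0],
    [0,0,0],
    [0,0,0],
    [0,0,0],
    [0,0,0],
  ],
  rot=[
    [0,0,0],
    [0,0,0],
    [0,0,0],
    [0,0,0],
    [0,0,0],
    [0,0,0],
    [0,0,0],
    [0,0,0],
  ],
  grip=[1,1,1,1,1,1,1,1],
)

```text
clock: 5.8
tcp_pos: [578.5, -51.2, 173.9]
eef_rot: [[-0.066, 0.008, -0.998], [0.998, -0.005, -0.066], [-0.005, -1.0, -0.008]]
ft_force: [0.2, -1.2, 0.0]
gripper_width: 13.4
```

Run:
```python
from h import *
p,R,o=st(); print(th_of(p[:2],56), door(.06,165,56))
# per-row twist in tool frame for dth
for dth in (1,3,4):
    a=np.radians(dth); e=.06
    t0=.1
    d=door(t0+a,165,56)-door(t0,165,56); R=Rt(np.degrees(np.arctan2(*(-en(t0)[0])[::-1])))
    print(dth, (R.T@np.r_[d,0])/10)
```

```text
t5.80 p [578.5 -51.2 173.9] yaw 93.79 tilt [-0.005 -1.    -0.008] F [ 0.2 -1.2  0. ] w 13.4 q [-0.17  0.45  1.62 -0.    1.06 -1.8 ]
0.06465199401951666 [579.20937048 -49.60263883]
1 [0.10024231 0.         0.28709979]
3 [0.31568083 0.         0.85583288]
4 [0.43081141 0.         1.13729294]
```

Call:
send_rows(
  travel=[
    [0.1,0,0.3],
    [0.1,0,0.3],
    [0.1,0,0.3],
    [0.1,0,0.3],
    [0.1,0,0.3],
    [0.1,0,0.3],
    [0.1,0,0.3],
    [0.1,0,0.3],
    [0.1,0,0.3],
    [0.1,0,0.3],
  ],
  rot=[
    [0,1,0],
    [0,1,0],
    [0,1,0],
    [0,1,0],
    [0,1,0],
    [0,1,0],
    [0,1,0],
    [0,1,0],
    [0,1,0],
    [0,1,0],
  ],
  grip=[1,1,1,1,1,1,1,1,1,1],
)

```text
clock: 6.8
tcp_pos: [548.9, -39.9, 173.8]
eef_rot: [[0.122, 0.015, -0.992], [0.992, -0.006, 0.122], [-0.004, -1.0, -0.015]]
ft_force: [1.4, 0.3, 1.2]
gripper_width: 13.7
```

Run:
```python
from h import *
p,R,o=st(); t=th_of(p[:2],56); print(t,np.hypot(*(p[:2]-H)),np.hypot(165,56))
tt=t+np.radians(30); e=en(tt)[0]
plan([*door(tt,165,56),172],np.degrees(np.arctan2(-e[1],-e[0])),10)
```

```text
t6.80 p [548.9 -39.9 173.8] yaw 82.97 tilt [-0.004 -1.    -0.015] F [1.4 0.3 1.2] w 13.7 q [-0.16  0.4   1.71 -0.    1.02 -1.6 ]
0.24482158477012778 175.81549282217267 174.24408167854654
t6.80 p [548.9 -39.9 173.8] yaw 82.97 tilt [-0.004 -1.    -0.015] F [1.4 0.3 1.2] w 13.7 q [-0.16  0.4   1.71 -0.    1.02 -1.6 ]
rows 10: travel cm [0.334 0.011 0.859] rot [9.100e-02 3.019e+00 1.000e-03] | total tool mm [52.   0.5 74.8] dist 91
```

Past the catch at about 0.245 rad.

Call:
send_rows(
  travel=[
    [0.32,0,0.86],
    [0.32,0,0.86],
    [0.32,0,0.86],
    [0.32,0,0.86],
    [0.32,0,0.86],
    [0.32,0,0.86],
    [0.32,0,0.86],
    [0.32,0,0.86],
    [0.32,0,0.86],
    [0.32,0,0.86],
  ],
  rot=[
    [0,3,0],
    [0,3,0],
    [0,3,0],
    [0,3,0],
    [0,3,0],
    [0,3,0],
    [0,3,0],
    [0,3,0],
    [0,3,0],
    [0,3,0],
  ],
  grip=[1,1,1,1,1,1,1,1,1,1],
)

```text
clock: 7.8
tcp_pos: [479.6, 21.5, 173.8]
eef_rot: [[0.625, 0.021, -0.781], [0.781, -0.009, 0.624], [0.006, -1.0, -0.022]]
ft_force: [3.6, -0.4, -0.1]
gripper_width: 13.3
```

Run:
```python
from h import *
p,R,o=st(); t=th_of(p[:2],56); print(t,np.hypot(*(p[:2]-H)),np.hypot(165,56))
tt=t+np.radians(30); e=en(tt)[0]
plan([*door(tt,165,56),172],np.degrees(np.arctan2(-e[1],-e[0])),10)
```

```text
t7.80 p [479.6  21.5 173.8] yaw 51.35 tilt [ 0.006 -1.    -0.022] F [ 3.6 -0.4 -0.1] w 13.3 q [-0.05  0.27  1.89 -0.01  0.96 -0.94]
0.7776469259106149 175.07897288011452 174.24408167854654
t7.80 p [479.6  21.5 173.8] yaw 51.35 tilt [ 0.006 -1.    -0.022] F [ 3.6 -0.4 -0.1] w 13.3 q [-0.05  0.27  1.89 -0.01  0.96 -0.94]
rows 10: travel cm [0.317 0.009 0.86 ] rot [0.112 2.909 0.068] | total tool mm [49.8  0.5 75.8] dist 91
```

Call:
send_rows(
  travel=[
    [0.32,0,0.86],
    [0.32,0,0.86],
    [0.32,0,0.86],
    [0.32,0,0.86],
    [0.32,0,0.86],
    [0.32,0,0.86],
    [0.32,0,0.86],
    [0.32,0,0.86],
    [0.32,0,0.86],
    [0.32,0,0.86],
  ],
  rot=[
    [0.1,3,0],
    [0.1,3,0],
    [0.1,3,0],
    [0.1,3,0],
    [0.1,3,0],
    [0.1,3,0],
    [0.1,3,0],
    [0.1,3,0],
    [0.1,3,0],
    [0.1,3,0],
  ],
  grip=[1,1,1,1,1,1,1,1,1,1],
)

```text
clock: 8.8
tcp_pos: [451.4, 109.9, 173.8]
eef_rot: [[0.941, 0.013, -0.339], [0.339, -0.0, 0.941], [0.012, -1.0, -0.005]]
ft_force: [2.2, -0.4, -0.5]
gripper_width: 13.6
```

Run:
```python
from h import *
p,R,o=st(); t=th_of(p[:2],56); print(t,np.hypot(*(p[:2]-H)),np.hypot(165,56))
tt=1.6; e=en(tt)[0]
plan([*door(tt,165,56),172],np.degrees(np.arctan2(-e[1],-e[0])),6)
```

```text
t8.80 p [451.4 109.9 173.8] yaw 19.83 tilt [ 0.012 -1.    -0.005] F [ 2.2 -0.4 -0.5] w 13.6 q [ 0.14  0.25  1.92 -0.    0.96 -0.21]
1.3135013840543348 174.22988358156005 174.24408167854654
t8.80 p [451.4 109.9 173.8] yaw 19.83 tilt [ 0.012 -1.    -0.005] F [ 2.2 -0.4 -0.5] w 13.6 q [ 0.14  0.25  1.92 -0.    0.96 -0.21]
rows 6: travel cm [0.272 0.03  0.786] rot [0.028 2.448 0.123] | total tool mm [21.2  1.9 45. ] dist 50
```

Call:
send_rows(
  travel=[
    [0.28,0,0.79],
    [0.28,0,0.79],
    [0.28,0,0.79],
    [0.28,0,0.79],
    [0.28,0,0.79],
    [0.28,0,0.79],
    [0,0,0],
    [0,0,0],
    [0,0,0],
    [0,0,0],
  ],
  rot=[
    [0,2.5,0.1],
    [0,2.5,0.1],
    [0,2.5,0.1],
    [0,2.5,0.1],
    [0,2.5,0.1],
    [0,2.5,0.1],
    [0,0,0],
    [0,0,0],
    [0,0,0],
    [0,0,0],
  ],
  grip=[1,1,1,1,1,1,0,0,0,0],
)

```text
clock: 9.8
tcp_pos: [455.7, 159.9, 173.5]
eef_rot: [[0.997, 0.003, -0.072], [0.072, -0.007, 0.997], [0.003, -1.0, -0.007]]
ft_force: [-0.9, 0.9, -0.6]
gripper_width: 40.9
```

Run:
```python
from h import *
p,R,o=st(); t=th_of(p[:2],56); print(t,np.hypot(*(p[:2]-H)),np.hypot(165,56))
plan([p[0],p[1],260],np.degrees(np.arctan2(R[1,0],R[0,0])),1)
plan([410.8-2,-219.4,150],-65,10)
```

```text
t9.80 p [455.7 159.9 173.5] yaw 4.11 tilt [ 0.003 -1.    -0.007] F [-0.9  0.9 -0.6] w 40.9 q [ 0.25  0.29  1.87 -0.01  0.99  0.18]
1.6032210926128037 174.71710516032076 174.24408167854654
t9.80 p [455.7 159.9 173.5] yaw 4.11 tilt [ 0.003 -1.    -0.007] F [-0.9  0.9 -0.6] w 40.9 q [ 0.25  0.29  1.87 -0.01  0.99  0.18]
rows 1: travel cm [ 0.023 -8.653 -0.064] rot [ 0.425 -0.001  0.151] | total tool mm [  0.2 -86.5  -0.6] dist 87
t9.80 p [455.7 159.9 173.5] yaw 4.11 tilt [ 0.003 -1.    -0.007] F [-0.9  0.9 -0.6] w 40.9 q [ 0.25  0.29  1.87 -0.01  0.99  0.18]
rows 10: travel cm [ 1.385  0.252 -3.817] rot [0.028 6.911 0.039] | total tool mm [ -74.    26.  -374.8] dist 383
```

Call:
send_rows(
  travel=[
    [0,-2,0],
    [0,-3,0],
    [0,-3,0],
  ],
  rot=[
    [0,0,0],
    [0,0,0],
    [0,0,0],
  ],
  grip=[0,0,0],
)

```text
clock: 10.1
tcp_pos: [453.2, 159.2, 252.2]
eef_rot: [[0.997, -0.005, -0.072], [0.072, -0.009, 0.997], [-0.006, -1.0, -0.009]]
ft_force: [0.4, -0.1, -0.1]
gripper_width: 64.7
```

Call:
send_rows(
  travel=[
    [1.4,0,-3.8],
    [1.4,0,-3.8],
    [1.4,0,-3.8],
    [1.4,0,-3.8],
    [1.4,0,-3.8],
    [1.4,0,-3.8],
    [1.4,0,-3.8],
    [1.4,0,-3.8],
    [1.4,0,-3.8],
    [1.4,0,-3.8],
  ],
  rot=[
    [0,7,0],
    [0,7,0],
    [0,7,0],
    [0,7,0],
    [0,7,0],
    [0,7,0],
    [0,7,0],
    [0,7,0],
    [0,7,0],
    [0,7,0],
  ],
  grip=[0,0,0,0,0,0,0,0,0,0],
)

```text
clock: 11.1
tcp_pos: [399.8, -228.7, 259.5]
eef_rot: [[0.374, 0.004, 0.928], [-0.928, -0.008, 0.374], [0.009, -1.0, 0.001]]
ft_force: [0.1, -0.7, -1.0]
gripper_width: 93.1
```

Run:
```python
from h import *
snap('top','top2.png');snap('side','side2.png')
plan([408.8,-219.4,150],-65,3)
plan([408.8,-219.4,46],-65,1)
```

```text
t11.20 p [ 398.5 -230.   259.5] yaw -68.22 tilt [ 0.009 -1.     0.   ] F [ 0.4 -0.3  0.2] w 93.5 q [-0.62  0.14  1.82 -0.    1.17  0.57]
rows 3: travel cm [-0.213  3.649  0.454] rot [-0.002 -1.074  0.172] | total tool mm [ -7.  109.5  13.5] dist 111
t11.20 p [ 398.5 -230.   259.5] yaw -68.22 tilt [ 0.009 -1.     0.   ] F [ 0.4 -0.3  0.2] w 93.5 q [-0.62  0.14  1.82 -0.    1.17  0.57]
rows 1: travel cm [-0.79  21.346  1.344] rot [-0.007 -3.221  0.516] | total tool mm [ -7.9 213.5  13.4] dist 214
```

View pics/top2.png

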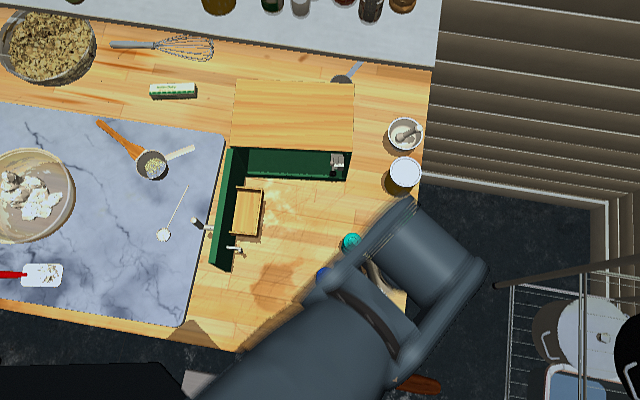

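View pics/side2.png

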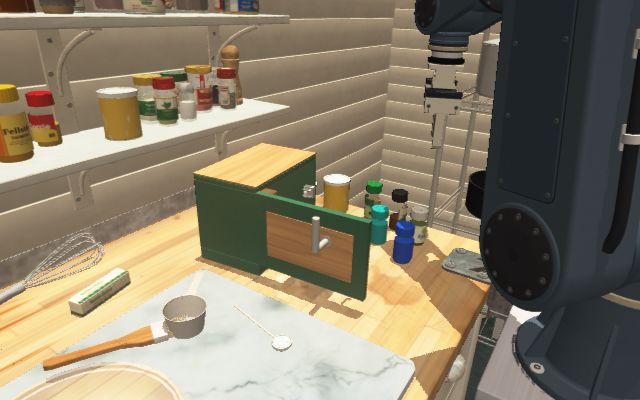

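Door stands wide open, with the rack visible in the top view at about (247,212).

Call:
send_rows(
  travel=[
    [-0.2,3.6,0.45],
    [-0.2,3.6,0.45],
    [-0.2,3.6,0.45],
  ],
  rot=[
    [0,-1.1,0.17],
    [0,-1.1,0.17],
    [0,-1.1,0.17],
  ],
  grip=[0,0,0],
)

```text
clock: 11.5
tcp_pos: [411.1, -222.2, 153.3]
eef_rot: [[0.425, 0.01, 0.905], [-0.905, -0.006, 0.425], [0.01, -1.0, 0.006]]
ft_force: [-0.2, 0.2, -0.2]
gripper_width: 92.9
```

Run:
```python
from h import *
np.set_printoptions(precision=1,suppress=True)
plan([408.8,-219.4,46],-65,4)
d=np.load('top_d.npy');P=cloud('top',d); sub=np.zeros(d.shape,bool); sub[170:250,225:275]=1
m=sub&(P[...,2]>88)&(P[...,2]<104); q=P[m]; print('floor',len(q),q.min(0),q.max(0),q.mean(0)); print(cv2.minAreaRect(q[:,:2].astype(np.float32)))
m=sub&(P[...,2]>118)&(P[...,2]<127); q=P[m]; rc=cv2.minAreaRect(q[:,:2].astype(np.float32)); print('rim',len(q),rc,cv2.boxPoints(rc))
sub[140:275,205:250]=1
m=sub&(P[...,2]>193)&(P[...,2]<202)&(P[...,0]<640); q=P[m]; rc=cv2.minAreaRect(q[:,:2].astype(np.float32)); print('leaf',len(q),rc,cv2.boxPoints(rc))
for t in(1.57,1.6): print(door(t,115,-29),[door(t,a,0) for a in(0,246)])
```

```text
t11.50 p [ 411.1 -222.2  153.3] yaw -64.86 tilt [ 0. -1.  0.] F [-0.2  0.2 -0.2] w 92.9 q [-0.6  0.3  1.9  0.   0.9  0.5]
rows 4: travel cm [-0.1  2.7 -0. ] rot [-0.1  0.   0.1] | total tool mm [ -4.6 107.2  -1.6] dist 107
floor 1114 [432.4  44.5  88. ] [611.1 117.8 104. ] [514.7  84.1  95.4]
((523.9359741210938, 80.39805603027344), (179.1399383544922, 63.25908660888672), 4.123974800109863)
rim 318 ((513.5804443359375, 79.4095458984375), (183.8949737548828, 63.223514556884766), 4.197325706481934) [[419.6 104.2]
 [424.2  41.2]
 [607.6  54.6]
 [603.  117.7]]
leaf 873 ((505.09393310546875, 115.26119232177734), (45.656776428222656, 252.0255889892578), 86.31893920898438) [[377.9 100.6]
 [629.4  84.4]
 [632.3 130. ]
 [380.8 146.1]]
[514.7  75.9] [array([625.4, 118.4]), array([381.2,  89. ])]
[513.5  79.2] [array([625.4, 118.4]), array([380.4,  96.4])]
```

Call:
send_rows(
  travel=[
    [-0.3,2.5,0],
    [-0.1,2.8,0],
    [0,2.8,0],
    [0,2.7,0],
    [0,0,0],
    [0,0,0],
    [0,0,0],
    [0,0,0],
    [0,0,0],
    [0,0,0],
  ],
  rot=[
    [-0.2,0,0.3],
    [0,0,0],
    [0,0,0],
    [0,0,0],
    [0,0,0],
    [0,0,0],
    [0,0,0],
    [0,0,0],
    [0,0,0],
    [0,0,0],
  ],
  grip=[0,0,0,0,1,1,1,1,1,1],
)

```text
clock: 12.5
tcp_pos: [411.5, -215.7, 42.1]
eef_rot: [[0.435, 0.005, 0.9], [-0.9, -0.002, 0.435], [0.004, -1.0, 0.003]]
ft_force: [-0.1, -0.2, 1.0]
gripper_width: 49.6
```

Run:
```python
from h import *
np.set_printoptions(precision=1,suppress=True)
st(); snap('side','side3.png'); im=np.load('side_i.npy')
a=cv2.resize(im[150:280,340:470],(390,390))
t=np.load('top_i.npy'); b=cv2.resize(t[165:245,215:295],(400,390),interpolation=cv2.INTER_CUBIC)
cv2.imwrite('pics/c3.png',np.hstack([a,b])[:,:,::-1])
d=np.load('top_d.npy');P=cloud('top',d)
for v in (195,205,212,220,228): 
    print(v,[(u,np.round(P[v,u]).astype(int).tolist()) for u in range(232,268,2)])
```

```text
t12.50 p [ 411.5 -215.7   42.1] yaw -64.20 tilt [ 0. -1.  0.] F [-0.1 -0.2  1. ] w 49.6 q [-0.6  0.5  2.   0.   0.7  0.5]
195 [(232, [537, 112, 140]), (234, [543, 112, 122]), (236, [549, 113, 100]), (238, [552, 110, 93]), (240, [552, 105, 94]), (242, [553, 100, 95]), (244, [554, 96, 93]), (246, [555, 91, 93]), (248, [555, 87, 94]), (250, [557, 83, 92]), (252, [556, 77, 96]), (254, [558, 73, 93]), (256, [558, 68, 96]), (258, [558, 63, 97]), (260, [552, 54, 125]), (262, [555, 51, 115]), (264, [586, 66, 0]), (266, [587, 61, 0])]
205 [(232, [519, 111, 125]), (234, [524, 111, 103]), (236, [527, 109, 93]), (238, [528, 104, 95]), (240, [528, 99, 97]), (242, [529, 95, 96]), (244, [529, 90, 97]), (246, [531, 86, 96]), (248, [532, 82, 93]), (250, [532, 77, 96]), (252, [534, 73, 93]), (254, [534, 68, 93]), (256, [534, 63, 100]), (258, [536, 59, 92]), (260, [530, 50, 121]), (262, [537, 50, 94]), (264, [560, 61, 2]), (266, [562, 57, -3])]
212 [(232, [506, 110, 112]), (234, [510, 110, 94]), (236, [511, 105, 93]), (238, [511, 101, 95]), (240, [513, 97, 93]), (242, [514, 93, 90]), (244, [514, 87, 95
[... 351 characters left out ...]
95, 93, 91]), (242, [495, 88, 93]), (244, [496, 83, 94]), (246, [496, 78, 97]), (248, [497, 74, 95]), (250, [497, 69, 97]), (252, [499, 66, 93]), (254, [500, 61, 94]), (256, [501, 57, 92]), (258, [495, 47, 122]), (260, [502, 48, 92]), (262, [522, 58, 0]), (264, [522, 53, 1]), (266, [524, 48, -1])]
228 [(232, [472, 106, 97]), (234, [473, 101, 95]), (236, [475, 98, 93]), (238, [475, 92, 97]), (240, [476, 88, 96]), (242, [477, 84, 94]), (244, [478, 79, 94]), (246, [479, 75, 92]), (248, [479, 71, 92]), (250, [480, 66, 95]), (252, [481, 61, 94]), (254, [482, 57, 93]), (256, [476, 47, 125]), (258, [480, 46, 108]), (260, [501, 59, 1]), (262, [502, 54, -1]), (264, [503, 49, 1]), (266, [503, 43, 6])]
```

View pics/c3.png

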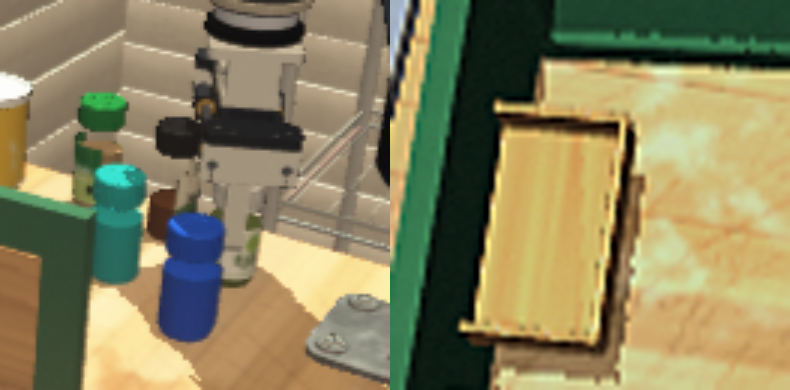

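Call:
send_rows(
  travel=[
    [0,0,-0.35],
    [0,0,0],
    [0,0,0],
    [0,0,0],
    [0,0,0],
  ],
  rot=[
    [0,0,0],
    [0,0,0],
    [0,0,0],
    [0,0,0],
    [0,0,0],
  ],
  grip=[0.45,1,1,1,1],
)

```text
clock: 13.05
tcp_pos: [408.1, -217.6, 42.5]
eef_rot: [[0.435, 0.005, 0.9], [-0.9, -0.002, 0.435], [0.005, -1.0, 0.004]]
ft_force: [0.8, 0.0, 0.1]
gripper_width: 44.5
```

Run:
```python
from h import *
st()
```

```text
t13.05 p [ 408.1 -217.6   42.5] yaw -64.22 tilt [ 0.005 -1.     0.004] F [0.8 0.  0.1] w 44.5 q [-0.59  0.48  2.01  0.    0.65  0.53]
```

Call:
send_rows(
  travel=[
    [0,-1,0],
    [0,-2,0],
    [0,-3,0],
    [0,-3,0],
    [0,-3,0],
    [0,-3,0],
    [0,-3,0],
    [0,-3,0],
    [0,-2,0],
  ],
  rot=[
    [0,0,0],
    [0,0,0],
    [0,0,0],
    [0,0,0],
    [0,0,0],
    [0,0,0],
    [0,0,0],
    [0,0,0],
    [0,0,0],
  ],
  grip=[1,1,1,1,1,1,1,1,1],
)

```text
clock: 13.95
tcp_pos: [404.3, -215.2, 283.9]
eef_rot: [[0.435, 0.0, 0.9], [-0.9, 0.001, 0.435], [-0.001, -1.0, 0.001]]
ft_force: [-0.3, 0.1, 0.0]
gripper_width: 44.3
```

Run:
```python
from h import *
e=en(1.6)[0]; y=np.degrees(np.arctan2(-e[1],-e[0])); print(y)
plan([513.5,80.5,268],y,12)
snap('side','side4.png');snap('top','top4.png')
```

```text
5.138350452993138
t13.95 p [ 404.3 -215.2  283.9] yaw -64.19 tilt [-0.001 -1.     0.001] F [-0.3  0.1  0. ] w 44.3 q [-0.59  0.11  1.79  0.    1.24  0.53]
rows 12: travel cm [-0.587  0.134  2.73 ] rot [-4.000e-03 -5.777e+00 -1.000e-03] | total tool mm [-218.6   16.2  227. ] dist 316
```

View pics/side4.png

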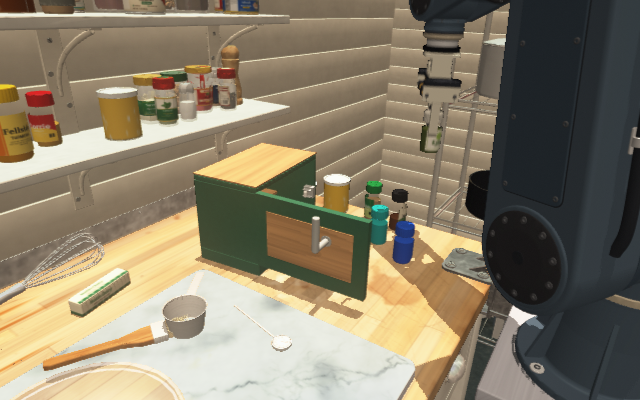

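The jar hangs upright in the gripper at (432,135), and the other jars stand.

Call:
send_rows(
  travel=[
    [-0.6,0,2.7],
    [-0.6,0,2.7],
    [-0.6,0,2.7],
    [-0.6,0,2.7],
    [-0.6,0,2.7],
    [-0.6,0,2.7],
    [-0.6,0,2.7],
    [-0.6,0,2.7],
    [-0.6,0,2.7],
    [-0.6,0,2.7],
  ],
  rot=[
    [0,-5.8,0],
    [0,-5.8,0],
    [0,-5.8,0],
    [0,-5.8,0],
    [0,-5.8,0],
    [0,-5.8,0],
    [0,-5.8,0],
    [0,-5.8,0],
    [0,-5.8,0],
    [0,-5.8,0],
  ],
  grip=[1,1,1,1,1,1,1,1,1,1],
)

```text
clock: 15.05
tcp_pos: [514.4, 32.5, 275.4]
eef_rot: [[0.997, -0.011, 0.074], [-0.074, 0.001, 0.997], [-0.011, -1.0, 0.0]]
ft_force: [0.7, -0.3, 0.1]
gripper_width: 44.4
```

Run:
```python
from h import *
plan([513.5,80,268],5.1,3)
```

```text
t15.05 p [514.4  32.5 275.4] yaw -4.24 tilt [-0.011 -1.     0.   ] F [ 0.7 -0.3  0.1] w 44.4 q [-0.03  0.24  1.66  0.    1.25  0.05]
rows 3: travel cm [-0.059  0.247  1.583] rot [-0.023 -3.113 -0.215] | total tool mm [-4.3  7.4 47.3] dist 48
```

Call:
send_rows(
  travel=[
    [0,0,1.6],
    [0,0,1.6],
    [0,0,1.5],
    [0,0,0],
  ],
  rot=[
    [0,-3.1,-0.2],
    [0,-3.1,-0.2],
    [0,-3.1,-0.2],
    [0,0,0],
  ],
  grip=[1,1,1,1],
)

```text
clock: 15.45
tcp_pos: [512.2, 84.3, 271.1]
eef_rot: [[0.995, -0.008, -0.102], [0.102, 0.001, 0.995], [-0.008, -1.0, 0.002]]
ft_force: [0.1, 0.5, -1.6]
gripper_width: 44.4
```

Run:
```python
from h import *
plan([513.5,80,140],5.1,1)
snap('side','side5.png');snap('top','top5.png')
im=np.load('side_i.npy');t=np.load('top_i.npy')
cv2.imwrite('pics/c5.png',np.hstack([cv2.resize(im[90:300,190:400],(400,400)),cv2.resize(t[120:280,190:350],(400,400))])[:,:,::-1])
```

```text
t15.45 p [512.2  84.3 271.1] yaw 5.85 tilt [-0.008 -1.     0.002] F [ 0.1  0.5 -1.6] w 44.4 q [ 0.07  0.25  1.66  0.    1.24 -0.03]
rows 1: travel cm [ 0.184 13.108 -0.469] rot [-0.115  0.747 -0.443] | total tool mm [  1.8 131.1  -4.7] dist 131
```

View pics/c5.png

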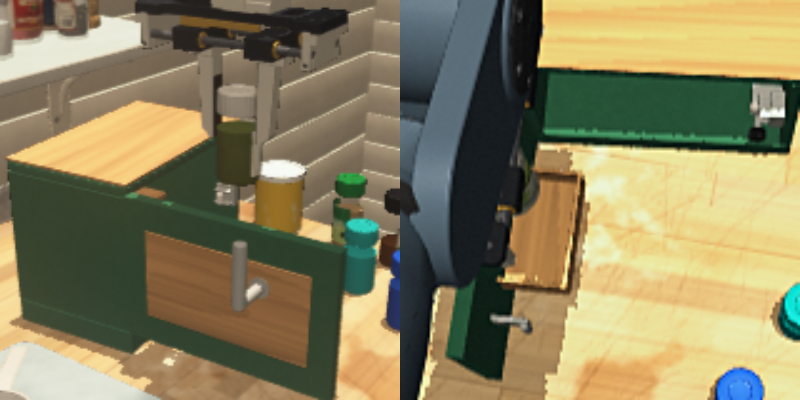

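Call:
send_rows(
  travel=[
    [0.18,1,-0.47],
    [0,2.5,0],
    [0,2.5,0],
    [0,2,0],
    [0,0,0],
  ],
  rot=[
    [0,0.7,-0.4],
    [0,0,0],
    [0,0,0],
    [0,0,0],
    [0,0,0],
  ],
  grip=[1,1,1,1,1],
)

```text
clock: 16.05
tcp_pos: [514.7, 73.3, 185.8]
eef_rot: [[0.997, 0.0, -0.074], [0.074, 0.001, 0.997], [0.0, -1.0, 0.001]]
ft_force: [0.2, 0.3, 0.4]
gripper_width: 44.4
```

Run:
```python
from h import *
plan([513.5,80,140],5.1,1)
```

```text
t16.05 p [514.7  73.3 185.8] yaw 4.22 tilt [ 0.    -1.     0.001] F [0.2 0.3 0.4] w 44.4 q [ 0.05  0.33  1.76  0.    1.04 -0.02]
rows 1: travel cm [-0.067  4.583  0.675] rot [-0.039 -0.875  0.005] | total tool mm [-0.7 45.8  6.8] dist 46
```

Call:
send_rows(
  travel=[
    [0,0,0.6],
    [0,0.8,0],
    [0,0,0],
  ],
  rot=[
    [0,-0.9,0],
    [0,0,0],
    [0,0,0],
  ],
  grip=[1,1,1],
)

```text
clock: 16.35
tcp_pos: [514.9, 78.4, 178.4]
eef_rot: [[0.996, 0.002, -0.088], [0.088, 0.001, 0.996], [0.002, -1.0, 0.0]]
ft_force: [0.5, -1.0, -0.6]
gripper_width: 44.5
```

Run:
```python
from h import *
plan([513.5,80.5,140],5.1,1)
```

```text
t16.35 p [514.9  78.4 178.4] yaw 5.02 tilt [ 0.002 -1.     0.   ] F [ 0.5 -1.  -0.6] w 44.5 q [ 0.06  0.34  1.77  0.    1.03 -0.03]
rows 1: travel cm [-0.127  3.842  0.215] rot [-0.027 -0.076  0.097] | total tool mm [-1.3 38.4  2.1] dist 38
```

Call:
send_rows(
  travel=[
    [0,1,0.2],
    [0,1,0],
    [0,0.8,0],
    [0,0.4,0],
    [0,0.2,0],
    [0,0,0],
  ],
  rot=[
    [0,0,0],
    [0,0,0],
    [0,0,0],
    [0,0,0],
    [0,0,0],
    [0,0,0],
  ],
  grip=[1,1,1,1,1,1],
)

```text
clock: 16.95
tcp_pos: [515.3, 80.7, 142.1]
eef_rot: [[0.996, 0.003, -0.088], [0.088, 0.001, 0.996], [0.003, -1.0, 0.0]]
ft_force: [0.0, 0.6, -0.5]
gripper_width: 44.3
```

Run:
```python
from h import *
plan([513.5,80.5,138],5.1,1)
```

```text
t16.95 p [515.3  80.7 142.1] yaw 5.02 tilt [ 0.003 -1.     0.   ] F [ 0.   0.6 -0.5] w 44.3 q [ 0.07  0.39  1.8   0.    0.94 -0.02]
rows 1: travel cm [-0.178  0.414 -0.008] rot [-0.025 -0.079  0.184] | total tool mm [-1.8  4.1 -0.1] dist 5
```

Feel for the floor in small steps.

Call:
send_rows(
  travel=[
    [0,0.2,0],
    [0,0.2,0],
    [0,0.1,0],
  ],
  rot=[
    [0,0,0],
    [0,0,0],
    [0,0,0],
  ],
  grip=[1,1,1],
)

```text
clock: 17.25
tcp_pos: [515.7, 80.7, 137.4]
eef_rot: [[0.996, 0.004, -0.087], [0.087, 0.001, 0.996], [0.004, -1.0, 0.0]]
ft_force: [-0.2, -0.5, 5.0]
gripper_width: 44.6
```

Contact with the rack floor (5 N up). Releasing.

Call:
send_rows(
  travel=[
    [0,0,0],
    [0,0,0],
    [0,0,0],
    [0,0,0],
    [0,-0.5,0],
    [0,-2,0],
    [0,-3,0],
    [0,-3,0],
    [0,-3,0],
    [0,-2,0],
  ],
  rot=[
    [0,0,0],
    [0,0,0],
    [0,0,0],
    [0,0,0],
    [0,0,0],
    [0,0,0],
    [0,0,0],
    [0,0,0],
    [0,0,0],
    [0,0,0],
  ],
  grip=[0,0,0,0,0,0,0,0,0,0],
)

```text
clock: 18.25
tcp_pos: [513.7, 80.5, 276.8]
eef_rot: [[0.996, -0.0, -0.087], [0.087, 0.001, 0.996], [-0.0, -1.0, 0.001]]
ft_force: [0.1, -0.0, -0.5]
gripper_width: 93.0
```

Run:
```python
from h import *
st()
snap('side','side6.png');snap('top','top6.png')
im=np.load('side_i.npy');t=np.load('top_i.npy')
cv2.imwrite('pics/c6.png',np.hstack([cv2.resize(im[90:300,190:400],(400,400)),cv2.resize(t[120:280,190:350],(400,400))])[:,:,::-1])
# leaf-pushing poses: closed fingers, jaw along leaf; side offset
for th in (1.6,): print(door(th,205,14+12), door(th,205,60))
```

```text
t18.25 p [513.7  80.5 276.8] yaw 5.02 tilt [-0.    -1.     0.001] F [ 0.1 -0.  -0.5] w 93.0 q [ 0.07  0.24  1.65  0.    1.25 -0.02]
[418.90387496 125.9352012 ] [415.85892935 159.79715078]
```

View pics/c6.png

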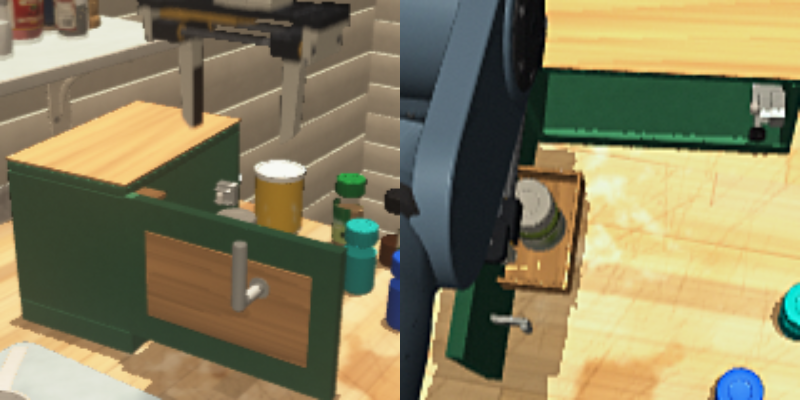

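Jar stands upright in the rack (top crop at about (537,215)). Now around to the door's front face with closed fingers.

Run:
```python
from h import *
q=door(1.6,212,75); print(q); plan([*q,277],5.1,5); plan([*q,166],5.1,1)
```

```text
[407.54399314 174.10934563]
t18.35 p [514.5  80.6 277.5] yaw 5.02 tilt [ 0.003 -1.     0.   ] F [ 0.5 -0.3 -0. ] w 93.2 q [ 0.07  0.24  1.65  0.    1.25 -0.02]
rows 5: travel cm [-1.967  0.006  2.051] rot [-0.004 -0.016  0.036] | total tool mm [-98.4   0.2 102.5] dist 142
t18.35 p [514.5  80.6 277.5] yaw 5.02 tilt [ 0.003 -1.     0.   ] F [ 0.5 -0.3 -0. ] w 93.2 q [ 0.07  0.24  1.65  0.    1.25 -0.02]
rows 1: travel cm [-9.875 11.122 10.247] rot [-0.022 -0.082  0.179] | total tool mm [-98.8 111.2 102.5] dist 181
```

Call:
send_rows(
  travel=[
    [-2,0,2],
    [-2,0,2],
    [-2,0,2],
    [-2,0,2],
    [-2,0,2],
    [0,0,0],
    [0,2.5,0],
    [0,3,0],
    [0,3,0],
    [0,2.5,0],
  ],
  rot=[
    [0,0,0],
    [0,0,0],
    [0,0,0],
    [0,0,0],
    [0,0,0],
    [0,0,0],
    [0,0,0],
    [0,0,0],
    [0,0,0],
    [0,0,0],
  ],
  grip=[1,1,1,1,1,1,1,1,1,1],
)

```text
clock: 19.35
tcp_pos: [402.5, 173.2, 161.0]
eef_rot: [[0.996, 0.005, -0.087], [0.087, 0.001, 0.996], [0.005, -1.0, 0.0]]
ft_force: [0.2, 0.3, 0.8]
gripper_width: 17.7
```

Run:
```python
from h import *
q=door(1.6,212,30); print(q); plan([*q,166],5.1,4)
```

```text
[411.5740682  129.29205941]
t19.35 p [402.5 173.2 161. ] yaw 5.00 tilt [ 0.005 -1.     0.   ] F [0.2 0.3 0.8] w 17.7 q [ 0.3   0.22  1.99 -0.    0.92  0.21]
rows 4: travel cm [ 0.13  -0.126 -1.113] rot [-0.007 -0.024  0.066] | total tool mm [  5.2  -5.  -44.5] dist 45
```

Call:
send_rows(
  travel=[
    [0.15,-0.1,-1.1],
    [0.15,-0.1,-1.1],
    [0.15,-0.1,-1.1],
    [0.1,-0.1,-0.9],
    [0,0,-0.3],
    [0,0,-0.3],
  ],
  rot=[
    [0,0,0],
    [0,0,0],
    [0,0,0],
    [0,0,0],
    [0,0,0],
    [0,0,0],
  ],
  grip=[1,1,1,1,1,1],
)

```text
clock: 19.95
tcp_pos: [413.8, 120.0, 165.9]
eef_rot: [[0.996, 0.003, -0.086], [0.086, -0.0, 0.996], [0.003, -1.0, -0.0]]
ft_force: [-0.3, 0.9, -0.6]
gripper_width: 0.6
```

Run:
```python
from h import *
p,R,o=st(); print(R.T@np.array(o['ft_force']))
for b in (22,24): 
  t=th_of(p[:2],b); e,n=en(t); print(t,(p[:2]-H)@e)
for dth in(-2,-3,-4):
    a=np.radians(dth); t0=1.0; d=door(t0+a,212,24)-door(t0,212,24); e=en(t0)[0]
    print(dth,Rt(np.degrees(np.arctan2(-e[1],-e[0]))).T@np.r_[d,0]/10)
```

```text
t19.95 p [413.8 120.  165.9] yaw 4.91 tilt [ 0.003 -1.    -0.   ] F [-0.3  0.9 -0.6] w 0.6 q [ 0.17  0.2   2.   -0.    0.93  0.09]
[-0.25058361  0.61117714  0.89725066]
1.5929730630634207 210.48469180763058
1.583466715991007 210.26605332129395
-2 [-0.07084136  0.         -0.74130035]
-3 [-0.09654839  0.         -1.11276486]
-4 [-0.11576856  0.         -1.48462144]
```

Call:
send_rows(
  travel=[
    [0,0,-0.4],
    [-0.1,0,-0.8],
    [-0.1,0,-1.1],
    [-0.1,0,-1.1],
    [-0.1,0,-1.1],
    [-0.1,0,-1.1],
    [-0.1,0,-1.1],
    [-0.1,0,-1.1],
    [-0.1,0,-1.1],
    [-0.1,0,-1.1],
  ],
  rot=[
    [0,-1,0],
    [0,-2,0],
    [0,-3,0],
    [0,-3,0],
    [0,-3,0],
    [0,-3,0],
    [0,-3,0],
    [0,-3,0],
    [0,-3,0],
    [0,-3,0],
  ],
  grip=[1,1,1,1,1,1,1,1,1,1],
)

```text
clock: 20.95
tcp_pos: [435.5, 21.1, 167.1]
eef_rot: [[0.832, 0.006, -0.554], [0.554, 0.003, 0.832], [0.006, -1.0, -0.001]]
ft_force: [0.3, 1.7, 0.6]
gripper_width: 0.6
```

```bash
cat > ck.py <<'E'
from h import *
p,R,o=st(); print('tool F',np.round(R.T@np.array(o['ft_force']),1))
t=th_of(p[:2],24); e,n=en(t); print('th',t,'a',(p[:2]-H)@e, 'yaw wanted',np.degrees(np.arctan2(-e[1],-e[0])))
import sys
tt=t+np.radians(float(sys.argv[1])); e=en(tt)[0]
plan([*door(tt,212,24),166],np.degrees(np.arctan2(-e[1],-e[0])),int(sys.argv[2]))
E
python3 ck.py -30 10
python3 - <<'E'
from h import *
snap('top','top7.png');snap('side','side7.png')
im=np.load('side_i.npy');t=np.load('top_i.npy')
cv2.imwrite('pics/c7.png',np.hstack([cv2.resize(im[90:300,190:400],(400,400)),cv2.resize(t[120:280,190:350],(400,400))])[:,:,::-1])
E
```

```text
t20.95 p [435.5  21.1 167.1] yaw 33.67 tilt [ 0.006 -1.    -0.001] F [0.3 1.7 0.6] w 0.6 q [-0.06  0.21  1.99  0.    0.94 -0.65]
tool F [ 1.2 -0.6  1.2]
th 1.1032485917870933 a 212.0234601730221 yaw wanted 33.60010961077299
t20.95 p [435.5  21.1 167.1] yaw 33.67 tilt [ 0.006 -1.    -0.001] F [0.3 1.7 0.6] w 0.6 q [-0.06  0.21  1.99  0.    0.94 -0.65]
rows 10: travel cm [-0.097  0.012 -1.113] rot [ 0.013 -2.993  0.035] | total tool mm [  16.3    1.3 -109.2] dist 110
```

View pics/c7.png

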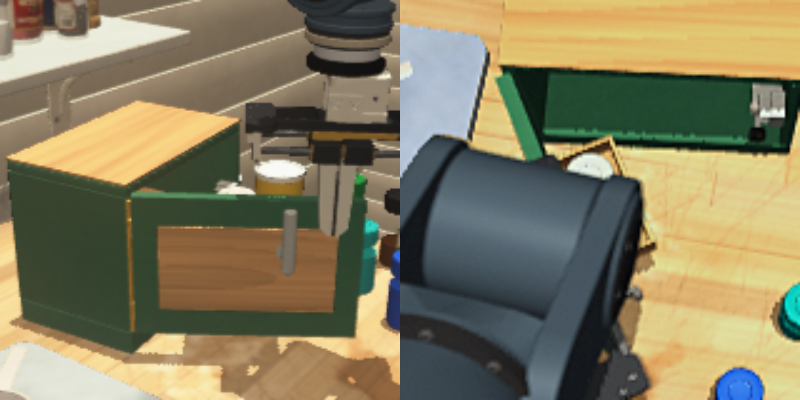

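The door follows and the jar still stands in the rack. Continuing.

Call:
send_rows(
  travel=[
    [-0.1,0,-1.1],
    [-0.1,0,-1.1],
    [-0.1,0,-1.1],
    [-0.1,0,-1.1],
    [-0.1,0,-1.1],
    [-0.1,0,-1.1],
    [-0.1,0,-1.1],
    [-0.1,0,-1.1],
    [-0.1,0,-1.1],
    [-0.1,0,-1.1],
  ],
  rot=[
    [0,-3,0],
    [0,-3,0],
    [0,-3,0],
    [0,-3,0],
    [0,-3,0],
    [0,-3,0],
    [0,-3,0],
    [0,-3,0],
    [0,-3,0],
    [0,-3,0],
  ],
  grip=[1,1,1,1,1,1,1,1,1,1],
)

```text
clock: 22.05
tcp_pos: [506.1, -57.8, 166.7]
eef_rot: [[0.437, -0.002, -0.9], [0.9, 0.004, 0.437], [0.003, -1.0, 0.004]]
ft_force: [-1.3, 0.1, 1.3]
gripper_width: 0.6
```

```bash
python3 ck.py -20 8
```

```text
t22.05 p [506.1 -57.8 166.7] yaw 64.11 tilt [ 0.003 -1.     0.004] F [-1.3  0.1  1.3] w 0.6 q [-0.21  0.34  1.81  0.    1.   -1.33]
tool F [-0.5 -1.3  1.2]
th 0.6008731352521972 a 211.43206742894537 yaw wanted 62.38410300118047
t22.05 p [506.1 -57.8 166.7] yaw 64.11 tilt [ 0.003 -1.     0.004] F [-1.3  0.1  1.3] w 0.6 q [-0.21  0.34  1.81  0.    1.   -1.33]
rows 8: travel cm [-0.107  0.006 -0.924] rot [-0.024 -2.284  0.025] | total tool mm [  1.8   0.4 -74. ] dist 74
```

Call:
send_rows(
  travel=[
    [-0.1,0,-1.1],
    [-0.1,0,-1.1],
    [-0.1,0,-1.1],
    [-0.1,0,-1.1],
    [-0.1,0,-1.1],
    [-0.1,0,-0.8],
    [-0.1,0,-0.6],
    [0,0,-0.4],
  ],
  rot=[
    [0,-2.8,0],
    [0,-2.8,0],
    [0,-2.8,0],
    [0,-2.8,0],
    [0,-2.8,0],
    [0,-2,0],
    [0,-1.5,0],
    [0,-1,0],
  ],
  grip=[1,1,1,1,1,1,1,1],
)

```text
clock: 22.85
tcp_pos: [573.2, -84.2, 165.6]
eef_rot: [[0.121, -0.009, -0.993], [0.993, 0.004, 0.121], [0.003, -1.0, 0.009]]
ft_force: [-0.8, -0.7, -0.1]
gripper_width: 0.5
```

```bash
python3 ck.py -5 5
```

```text
t22.85 p [573.2 -84.2 165.6] yaw 83.04 tilt [ 0.003 -1.     0.009] F [-0.8 -0.7 -0.1] w 0.5 q [-0.23  0.47  1.62  0.    1.07 -1.68]
tool F [-0.8  0.1  0.7]
th 0.2558439800863191 a 207.8507289660427 yaw wanted 82.15281740114969
t22.85 p [573.2 -84.2 165.6] yaw 83.04 tilt [ 0.003 -1.     0.009] F [-0.8 -0.7 -0.1] w 0.5 q [-0.23  0.47  1.62  0.    1.07 -1.68]
rows 5: travel cm [-0.125 -0.01  -0.366] rot [-0.104 -0.821  0.038] | total tool mm [ -5.7  -0.6 -18.5] dist 19
```

Call:
send_rows(
  travel=[
    [-0.2,0,-0.4],
    [-0.2,0,-0.4],
    [-0.1,0,-0.4],
    [0,0,-0.3],
    [0,0,-0.2],
  ],
  rot=[
    [0,-1,0],
    [0,-1,0],
    [0,-1,0],
    [0,-1,0],
    [0,-0.5,0],
  ],
  grip=[1,1,1,1,1],
)

```text
clock: 23.35
tcp_pos: [590.6, -90.6, 165.4]
eef_rot: [[0.037, -0.009, -0.999], [0.999, 0.004, 0.037], [0.004, -1.0, 0.009]]
ft_force: [-1.2, 0.1, -0.9]
gripper_width: 0.8
```

```bash
python3 ck.py -2 5
```

```text
t23.35 p [590.6 -90.6 165.4] yaw 87.85 tilt [ 0.004 -1.     0.009] F [-1.2  0.1 -0.9] w 0.8 q [-0.23  0.5   1.57  0.    1.09 -1.77]
tool F [0.1 0.9 1.2]
th 0.17045543409910535 a 210.46227839943506 yaw wanted 87.04522070497578
t23.35 p [590.6 -90.6 165.4] yaw 87.85 tilt [ 0.004 -1.     0.009] F [-1.2  0.1 -0.9] w 0.8 q [-0.23  0.5   1.57  0.    1.09 -1.77]
rows 5: travel cm [-0.048 -0.014 -0.147] rot [-0.106 -0.238  0.046] | total tool mm [-2.3 -0.7 -7.4] dist 8
```

Call:
send_rows(
  travel=[
    [0,0,-0.15],
    [0,0,-0.15],
    [0,0,-0.15],
    [0,0,-0.15],
  ],
  rot=[
    [0,-0.2,0],
    [0,-0.2,0],
    [0,-0.2,0],
    [0,-0.2,0],
  ],
  grip=[1,1,1,1],
)

```text
clock: 23.75
tcp_pos: [597.1, -90.9, 165.3]
eef_rot: [[0.022, -0.009, -1.0], [1.0, 0.004, 0.022], [0.004, -1.0, 0.009]]
ft_force: [-1.1, -0.1, 0.4]
gripper_width: 0.4
```

```bash
python3 ck.py -2 5
```

```text
t23.75 p [597.1 -90.9 165.3] yaw 88.71 tilt [ 0.004 -1.     0.009] F [-1.1 -0.1  0.4] w 0.4 q [-0.23  0.51  1.55  0.    1.09 -1.78]
tool F [-0.1 -0.3  1.1]
th 0.1395467479226717 a 209.80063736488904 yaw wanted 88.81615797317978
t23.75 p [597.1 -90.9 165.3] yaw 88.71 tilt [ 0.004 -1.     0.009] F [-1.1 -0.1  0.4] w 0.4 q [-0.23  0.51  1.55  0.    1.09 -1.78]
rows 5: travel cm [-0.06  -0.014 -0.147] rot [-0.104 -0.421  0.046] | total tool mm [-2.9 -0.7 -7.4] dist 8
```

Call:
send_rows(
  travel=[
    [0,0,-0.1],
    [0,0,-0.1],
    [0,0,-0.1],
    [0,0,-0.1],
  ],
  rot=[
    [0,-0.2,0],
    [0,-0.2,0],
    [0,-0.2,0],
    [0,-0.2,0],
  ],
  grip=[1,1,1,1],
)

```text
clock: 24.15
tcp_pos: [599.7, -91.1, 165.3]
eef_rot: [[0.007, -0.013, -1.0], [1.0, 0.004, 0.007], [0.004, -1.0, 0.013]]
ft_force: [-6.8, -0.9, 4.1]
gripper_width: 0.3
```

```bash
python3 ck.py -2 5
```

```text
t24.15 p [599.7 -91.1 165.3] yaw 89.58 tilt [ 0.004 -1.     0.013] F [-6.8 -0.9  4.1] w 0.3 q [-0.23  0.52  1.54  0.    1.1  -1.79]
tool F [-0.9 -4.   6.8]
th 0.12697423480521997 a 209.69837454663866 yaw wanted 89.53650991268263
t24.15 p [599.7 -91.1 165.3] yaw 89.58 tilt [ 0.004 -1.     0.013] F [-6.8 -0.9  4.1] w 0.3 q [-0.23  0.52  1.54  0.    1.1  -1.79]
rows 5: travel cm [-0.062 -0.015 -0.147] rot [-0.153 -0.391  0.047] | total tool mm [-3.  -0.8 -7.4] dist 8
```

Call:
send_rows(
  travel=[
    [0,0,-0.1],
    [0,0,-0.1],
    [0,0,-0.1],
  ],
  rot=[
    [0,-0.2,0],
    [0,-0.2,0],
    [0,-0.2,0],
  ],
  grip=[1,1,1],
)

```text
clock: 24.45
tcp_pos: [600.2, -91.2, 165.4]
eef_rot: [[-0.004, -0.02, -1.0], [1.0, 0.004, -0.004], [0.004, -1.0, 0.02]]
ft_force: [-7.2, -0.9, 4.0]
gripper_width: 0.1
```

```bash
python3 ck.py -2 5
```

```text
t24.45 p [600.2 -91.2 165.4] yaw 90.22 tilt [ 0.004 -1.     0.02 ] F [-7.2 -0.9  4. ] w 0.1 q [-0.23  0.52  1.53 -0.    1.11 -1.8 ]
tool F [-0.8 -3.9  7.3]
th 0.12480099432011377 a 209.7559714946631 yaw wanted 89.66102742034617
t24.45 p [600.2 -91.2 165.4] yaw 90.22 tilt [ 0.004 -1.     0.02 ] F [-7.2 -0.9  4. ] w 0.1 q [-0.23  0.52  1.53 -0.    1.11 -1.8 ]
rows 5: travel cm [-0.062 -0.014 -0.147] rot [-0.23  -0.288  0.052] | total tool mm [-3.  -0.8 -7.4] dist 8
```

Call:
send_rows(
  travel=[
    [0,0,-0.15],
    [0,0,-0.15],
    [0,0,-0.15],
  ],
  rot=[
    [-0.3,0,0],
    [-0.3,0,0],
    [-0.3,0,0],
  ],
  grip=[1,1,1],
)

```text
clock: 24.75
tcp_pos: [602.0, -91.3, 165.3]
eef_rot: [[-0.004, -0.011, -1.0], [1.0, 0.005, -0.004], [0.005, -1.0, 0.011]]
ft_force: [-7.0, -1.1, 3.3]
gripper_width: 0.7
```

```bash
python3 ck.py -2 5
```

```text
t24.75 p [602.  -91.3 165.3] yaw 90.23 tilt [ 0.005 -1.     0.011] F [-7.  -1.1  3.3] w 0.7 q [-0.23  0.52  1.53  0.    1.1  -1.8 ]
tool F [-1.  -3.2  7.1]
th 0.1161662912199453 a 209.64797611793563 yaw wanted 90.15575946533436
t24.75 p [602.  -91.3 165.3] yaw 90.23 tilt [ 0.005 -1.     0.011] F [-7.  -1.1  3.3] w 0.7 q [-0.23  0.52  1.53  0.    1.1  -1.8 ]
rows 5: travel cm [-0.063 -0.015 -0.147] rot [-0.128 -0.385  0.056] | total tool mm [-3.  -0.8 -7.4] dist 8
```

Call:
send_rows(
  travel=[
    [0,0,-0.15],
    [0,0,-0.15],
    [0,0,-0.15],
  ],
  rot=[
    [-0.2,-0.1,0],
    [-0.2,-0.1,0],
    [-0.2,-0.1,0],
  ],
  grip=[1,1,1],
)

```text
clock: 25.05
tcp_pos: [604.6, -91.5, 165.3]
eef_rot: [[-0.01, -0.005, -1.0], [1.0, 0.005, -0.01], [0.005, -1.0, 0.005]]
ft_force: [-3.8, -0.5, 2.1]
gripper_width: 0.0
```

```bash
python3 ck.py -2 5
```

```text
t25.05 p [604.6 -91.5 165.3] yaw 90.55 tilt [ 0.005 -1.     0.005] F [-3.8 -0.5  2.1] w 0.0 q [-0.23  0.52  1.53  0.    1.1  -1.81]
tool F [-0.4 -2.   3.8]
th 0.10372621126174969 a 209.54729773967486 yaw wanted 90.86852354374425
t25.05 p [604.6 -91.5 165.3] yaw 90.55 tilt [ 0.005 -1.     0.005] F [-3.8 -0.5  2.1] w 0.0 q [-0.23  0.52  1.53  0.    1.1  -1.81]
rows 5: travel cm [-0.064 -0.015 -0.148] rot [-0.06  -0.463  0.056] | total tool mm [-3.1 -0.8 -7.4] dist 8
```

Call:
send_rows(
  travel=[
    [0,0,-0.1],
    [0,0,-0.1],
    [0,0,-0.1],
    [0,0,-0.1],
  ],
  rot=[
    [-0.1,-0.2,0],
    [0,-0.2,0],
    [0,-0.2,0],
    [0,-0.2,0],
  ],
  grip=[1,1,1,1],
)

```text
clock: 25.45
tcp_pos: [609.6, -91.3, 165.4]
eef_rot: [[-0.025, -0.002, -1.0], [1.0, 0.005, -0.025], [0.005, -1.0, 0.001]]
ft_force: [0.1, -0.8, 0.4]
gripper_width: 0.2
```

```bash
python3 ck.py -2 5
```

```text
t25.45 p [609.6 -91.3 165.4] yaw 91.43 tilt [ 0.005 -1.     0.001] F [ 0.1 -0.8  0.4] w 0.2 q [-0.23  0.53  1.52  0.    1.1  -1.82]
tool F [-0.8 -0.4 -0.1]
th 0.07952782642764335 a 208.882786688297 yaw wanted 92.25498886577192
t25.45 p [609.6 -91.3 165.4] yaw 91.43 tilt [ 0.005 -1.     0.001] F [ 0.1 -0.8  0.4] w 0.2 q [-0.23  0.53  1.52  0.    1.1  -1.82]
rows 5: travel cm [-0.077 -0.012 -0.148] rot [-0.015 -0.565  0.057] | total tool mm [-3.7 -0.6 -7.5] dist 8
```

Call:
send_rows(
  travel=[
    [0,0,-0.1],
    [0,0,-0.1],
    [0,0,-0.1],
    [0,0,-0.1],
  ],
  rot=[
    [0,-0.3,0],
    [0,-0.3,0],
    [0,-0.3,0],
    [0,-0.2,0],
  ],
  grip=[1,1,1,1],
)

```text
clock: 25.85
tcp_pos: [614.4, -91.0, 165.4]
eef_rot: [[-0.046, -0.001, -0.999], [0.999, 0.005, -0.046], [0.005, -1.0, 0.001]]
ft_force: [0.1, 0.6, 0.0]
gripper_width: 0.4
```

```bash
python3 ck.py -2 5
```

```text
t25.85 p [614.4 -91.  165.4] yaw 92.64 tilt [ 0.005 -1.     0.001] F [0.1 0.6 0. ] w 0.4 q [-0.22  0.53  1.51  0.01  1.1  -1.84]
tool F [ 0.6 -0.  -0.1]
th 0.056888710214197835 a 208.26858596228337 yaw wanted 93.55211467670856
t25.85 p [614.4 -91.  165.4] yaw 92.64 tilt [ 0.005 -1.     0.001] F [0.1 0.6 0. ] w 0.4 q [-0.22  0.53  1.51  0.01  1.1  -1.84]
rows 5: travel cm [-0.089 -0.013 -0.148] rot [-0.007 -0.582  0.058] | total tool mm [-4.3 -0.7 -7.5] dist 9
```

Call:
send_rows(
  travel=[
    [0,0,-0.1],
    [0,0,-0.1],
    [0,0,-0.1],
  ],
  rot=[
    [0,-0.3,0],
    [0,-0.3,0],
    [0,-0.3,0],
  ],
  grip=[1,1,1],
)

```text
clock: 26.15
tcp_pos: [617.5, -90.9, 165.4]
eef_rot: [[-0.063, -0.001, -0.998], [0.998, 0.005, -0.063], [0.005, -1.0, 0.001]]
ft_force: [-1.2, -0.1, -0.2]
gripper_width: 0.4
```

```bash
python3 ck.py -2 5
```

```text
t26.15 p [617.5 -90.9 165.4] yaw 93.61 tilt [ 0.005 -1.     0.001] F [-1.2 -0.1 -0.2] w 0.4 q [-0.22  0.54  1.5   0.01  1.11 -1.86]
tool F [-0.1  0.2  1.2]
th 0.04172675198856465 a 208.0152240712655 yaw wanted 94.42083089219099
t26.15 p [617.5 -90.9 165.4] yaw 93.61 tilt [ 0.005 -1.     0.001] F [-1.2 -0.1 -0.2] w 0.4 q [-0.22  0.54  1.5   0.01  1.11 -1.86]
rows 5: travel cm [-0.094 -0.013 -0.148] rot [-0.009 -0.561  0.058] | total tool mm [-4.6 -0.7 -7.5] dist 9
```

Call:
send_rows(
  travel=[
    [0,0,-0.1],
    [0,0,-0.1],
  ],
  rot=[
    [0,-0.3,0],
    [0,-0.3,0],
  ],
  grip=[1,1],
)

```text
clock: 26.35
tcp_pos: [619.6, -90.8, 165.3]
eef_rot: [[-0.074, -0.001, -0.997], [0.997, 0.005, -0.074], [0.005, -1.0, 0.001]]
ft_force: [-0.1, -0.4, -0.3]
gripper_width: 0.5
```

Call:
send_rows(
  travel=[
    [0,0,-0.1],
    [0,0,-0.1],
  ],
  rot=[
    [0,-0.3,0],
    [0,-0.3,0],
  ],
  grip=[1,1],
)

```text
clock: 26.55
tcp_pos: [621.7, -90.7, 165.3]
eef_rot: [[-0.086, -0.002, -0.996], [0.996, 0.005, -0.086], [0.005, -1.0, 0.001]]
ft_force: [-0.5, -0.3, 0.0]
gripper_width: 0.4
```

Call:
send_rows(
  travel=[
    [0,0,-0.1],
    [0,0,-0.1],
  ],
  rot=[
    [0,-0.2,0],
    [0,-0.2,0],
  ],
  grip=[1,1],
)

```text
clock: 26.75
tcp_pos: [623.9, -90.5, 165.3]
eef_rot: [[-0.093, -0.002, -0.996], [0.996, 0.005, -0.093], [0.005, -1.0, 0.001]]
ft_force: [-1.4, -0.4, 0.5]
gripper_width: 0.4
```

```bash
python3 ck.py -2 5
```

```text
t26.75 p [623.9 -90.5 165.3] yaw 95.36 tilt [ 0.005 -1.     0.001] F [-1.4 -0.4  0.5] w 0.4 q [-0.22  0.55  1.48  0.    1.11 -1.89]
tool F [-0.3 -0.5  1.4]
th 0.011095078031765682 a 207.5123750637717 yaw wanted 96.17589652933637
t26.75 p [623.9 -90.5 165.3] yaw 95.36 tilt [ 0.005 -1.     0.001] F [-1.4 -0.4  0.5] w 0.4 q [-0.22  0.55  1.48  0.    1.11 -1.89]
rows 5: travel cm [-0.104 -0.015 -0.148] rot [-0.013 -0.562  0.057] | total tool mm [-5.1 -0.8 -7.5] dist 9
```

Call:
send_rows(
  travel=[
    [0,0,-0.1],
    [0,0,-0.1],
  ],
  rot=[
    [0,-0.2,0],
    [0,-0.2,0],
  ],
  grip=[1,1],
)

```text
clock: 26.95
tcp_pos: [624.7, -90.5, 165.2]
eef_rot: [[-0.101, -0.005, -0.995], [0.995, 0.005, -0.101], [0.005, -1.0, 0.005]]
ft_force: [-9.0, -1.1, 5.3]
gripper_width: 0.4
```

Call:
send_rows(
  travel=[
    [0,0,-0.1],
    [0,0,-0.1],
  ],
  rot=[
    [0,0,0],
    [0,0,0],
  ],
  grip=[1,1],
)

```text
clock: 27.15
tcp_pos: [624.6, -90.5, 165.3]
eef_rot: [[-0.102, -0.011, -0.995], [0.995, 0.004, -0.102], [0.006, -1.0, 0.011]]
ft_force: [-8.8, -2.6, 4.9]
gripper_width: 0.5
```

Steady at about 9 N with no further travel, so the door is on the stop. Backing straight off.

Call:
send_rows(
  travel=[
    [0,0,0.05],
    [0,0,0.2],
    [0,0,0.5],
    [0,0,1],
    [0,0,2],
    [0,0,3],
    [0,0,3],
    [0,-3,3],
    [0,-3,0],
    [0,-3,0],
  ],
  rot=[
    [0,0,0],
    [0,0,0],
    [0,0,0],
    [0,0,0],
    [0,0,0],
    [0,0,0],
    [0,0,0],
    [0,0,0],
    [0,0,0],
    [0,0,0],
  ],
  grip=[1,1,1,1,1,1,1,1,1,1],
)

```text
clock: 28.15
tcp_pos: [487.5, -103.3, 254.8]
eef_rot: [[-0.102, -0.017, -0.995], [0.995, 0.007, -0.102], [0.009, -1.0, 0.016]]
ft_force: [0.6, -0.1, -0.0]
gripper_width: 0.5
```

Run:
```python
from h import *
np.set_printoptions(precision=1,suppress=True)
st(); snap('top','top8.png'); snap('side','side8.png')
im=np.load('side_i.npy');t=np.load('top_i.npy')
cv2.imwrite('pics/c8.png',np.hstack([cv2.resize(im[110:270,190:430],(400,267)),cv2.resize(t[70:310,210:450],(400,400))[:267]])[:,:,::-1])
```

```text
t28.15 p [ 487.5 -103.3  254.8] yaw 95.87 tilt [ 0. -1.  0.] F [ 0.6 -0.1 -0. ] w 0.5 q [-0.3  0.2  1.7  0.   1.2 -2. ]
```

View pics/top8.png

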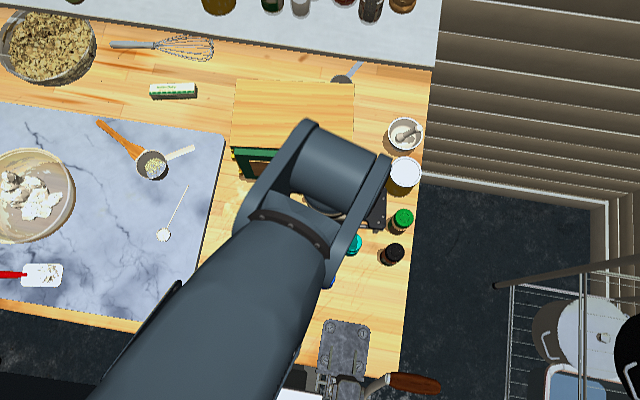

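View pics/side8.png

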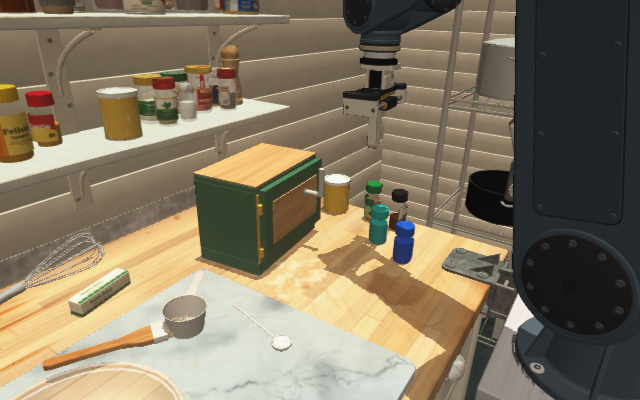

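Door is shut; green, black, turquoise and blue jars and the drum stand. I'll move the arm aside for a clear check.

Call:
send_rows(
  travel=[
    [-3,0,3],
    [-4,0,3],
    [-4,0,3],
    [-4,0,3],
    [-4,0,3],
    [-4,0,3],
    [-4,0,2],
    [-4,0,0],
    [-2,0,0],
    [0,0,0],
  ],
  rot=[
    [0,0,0],
    [0,0,0],
    [0,0,0],
    [0,0,0],
    [0,0,0],
    [0,0,0],
    [0,0,0],
    [0,0,0],
    [0,0,0],
    [0,0,0],
  ],
  grip=[1,1,1,1,1,1,1,1,1,1],
)

```text
clock: 29.25
tcp_pos: [316.1, -457.7, 251.3]
eef_rot: [[-0.105, -0.009, -0.994], [0.994, 0.007, -0.105], [0.007, -1.0, 0.008]]
ft_force: [0.4, 0.1, -0.5]
gripper_width: 0.6
```

Run:
```python
from h import *
np.set_printoptions(precision=1,suppress=True)
st(); im,d=snap('top','top9.png'); P=cloud('top',d)
for nm,(u,v) in dict(green=(403,217),black=(393,252),turq=(352,243),blue=(326,277),drum=(405,172)).items():
    r_=18 if nm=='drum' else 12
    S=P[v-r_:v+r_,u-r_:u+r_].reshape(-1,3); zt=np.percentile(S[S[:,2]<140][:,2],97); T=S[abs(S[:,2]-zt)<5]
    c,rad=cv2.minEnclosingCircle(T[:,:2].astype(np.float32)); print(nm,zt,np.array(c),rad)
lab=np.zeros(d.shape,bool); lab[130:200,290:325]=1
q=P[lab&(P[...,2]>201)&(P[...,2]<210)&(P[...,0]<615)]; print('handle',len(q),q.mean(0),'th',th_of(q.mean(0)[:2],56), 'expected .01',door(.01,165,56))
```

```text
t29.25 p [ 316.1 -457.7  251.3] yaw 96.04 tilt [ 0. -1.  0.] F [ 0.4  0.1 -0.5] w 0.6 q [-1.1  0.3  1.6 -0.   1.2 -2.7]
green 107.96366564187939 [ 561.  -272.6] 21.14431381225586
black 106.50923920412926 [ 480.1 -262.3] 20.254772186279297
turq 93.70405780952383 [ 489.1 -166.9] 21.062833786010742
blue 93.87526984851299 [ 402.2 -120.2] 21.17460823059082
drum 96.83504270098024 [ 673.7 -264.3] 38.18018341064453
handle 31 [585.4 -51.7 204.8] th 0.023847165974529683 expected .01 [587.7 -51.7]
```

View pics/top9.png

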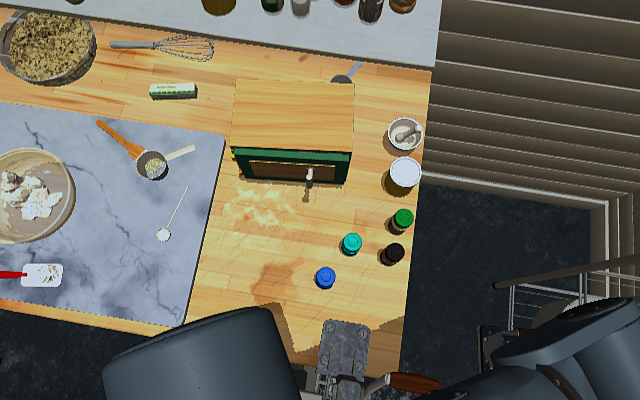

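The top view shows the door flat shut, with the handle at (309,172) and every bystander where it began. Handing in.

```bash
python3 -c "
from h import *
r.finish_job()"
```

```text
the job is handed in; nothing more can be done
```

The jar with the light grey cap is in the door rack and the door is shut past the catch and pressed on its stop. I handed the job in at about 29 s.

- **Opening and placing:** I pulled the door by its handle through the catch to about 1.6 rad. I then stood the jar on the rack floor, where I felt 5 N of contact. The camera showed it upright in the rack after release, and again partway through closing at about 1.1 rad.
- **Closing:** I pushed on the leaf, and the catch gave way at about 0.103 rad. The door met the stop at about 0.01 rad. I held it there for about 0.3 s with 8.8 to 9.0 N measured at the wrist along the push. By the lever arms that is roughly 8.5 N at the stop. I then backed straight off.
- **Last checks:** The door's handle measures at 0.01 to 0.02 rad, so it stayed shut. The green and black jars, the drum and both look-alikes are within 0.3 mm of where they started. The gripper is clear and reads no contact force.

- **Not checked:** I could not see the jar once the door was shut, so its final stance rests on those earlier views and on feeling no unexpected resistance while closing. Forces were read only at the end of each short move, so a brief higher peak between readings would not show.
- **Slight disagreement:** The camera put the door at 0.024 rad and the arm's pose put it at about 0.01 rad, which is roughly 2 mm at the handle and within calibration.

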